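# Gauge the boss height on a bracket bar

### The job

Check the height of the round boss on the aluminium bar: raise the gauge head to the top of its column, slide the bar along until the round boss is centred under the gauge foot, then gently lower the head by its handle until the sprung foot rests on the boss and is pushed about half-way up its travel. Finally flip the lock lever right over, away from the robot, leaving the bar flat on the stand and the other things on the bench where they are.

Things in the scene. Friction and masses are not known exactly. Their poses are not given: they have to be found in the camera images.
- stand: Height-gauge stand, fixed to the bench (place and yaw vary). Origin: on the bench top, straight below the foot's axis. At yaw 0 its x points away from the robot, y to the robot's left. Dark steel base plate 12 mm thick, from x -135 to +90, y -205 to +200 mm. Square column 26 mm wide at (70, -60) mm, 302 mm high, carries the head and, at its top, a lamp on an arm.
- lamp (a point): Centre of the underside of the lamp box, fixed over the head: 75 x 90 mm (stand x, y), from 254 to 277 mm above the bench, its near edge at stand x = -35 mm. It leaves no room for a vertical tool at the handle: come from the robot's side with the tool tilted about 30 degrees, fingers pointing forward and down.
- fence (a point): Middle of the top edge, near side, of a low steel fence on the base plate: it runs along stand y from -60 to +200 mm, near face at stand x = +38 mm, 6 mm high above the plate.
- head (a joint): Gauge head sliding on the column (m): 0 = fully raised, grows as it goes down, limit 0.055. Stays where left (friction about 9 N; weight 3 N). Its grey round housing (36 mm across, 95 mm high) stands on the foot's axis, its underside 99 mm above the bench at 0. Starts low (0.038 to 0.052), the foot too low for the boss to pass beneath.
- handle (a point): Point to grip on the head's handle: a black flat tab, 12 mm thick (along stand y), 24 mm high, from stand x -62 to -18 mm; this point is at stand x = -46 mm, y = 0, half-way up the tab, 174 mm above the bench when joint head is 0. It stands 105 mm above the underside of the hanging foot.
- foot (a joint): Sprung foot of the gauge (m): 0 = hanging free below the head, grows as the foot is pushed up into the head, full travel 0.016, half-way 0.008. Spring: 1.5 N at 0, 3.9 N at full travel.
- foot_tip (a point): Centre of the underside of the foot disc, the face that touches the part. 69 mm above the bench when the head is at 0 and the foot is free.
- foot_disc: The steel disc of the foot, 16 mm across, 4 mm thick; origin at the centre of its underside.
- bar: Flat aluminium bar 60 x 260 x 8 mm (x, y, z), loose, about 0.38 kg, lying on the base plate, roughly along stand y. Origin: centre of its underside. On top: a round boss 22 mm across, 12 high, at y = -70 mm and a square lug 24 x 24 mm, 20 high, at y = +100 mm. With the boss under the foot it lies along the fence with 8 mm to spare, its origin at stand (0, 70, 12) mm.
- boss (a point): Centre of the top of the round boss, 20 mm above the bar's underside (32 mm above the bench when the bar lies on the plate).
- lug (a point): Centre of the top of the square lug, 28 mm above the bar's underside: a good place to grip the bar from above. Pressed down hard the bar drags on the plate; easing its weight off by a millimetre or two while sliding helps.
- lock (a joint): Lock lever of the stand (rad): 0 = leaning towards the robot (stand -x) by 0.5 rad, 1.0 = flipped over, leaning as far to stand +x. Stays where left, turns easily. Pivot along stand y at stand (-20, -165), 34 mm above the bench, on a grey block 70 x 50 x 25 mm.
- lock_tip (a point): Centre of the black ball (26 mm across) at the lever's end, 80 mm from the pivot on a 10 mm steel rod.
- can: Bystander: upright grey can, 52 mm across, 120 mm high, origin at the centre of its base, behind the stand.
- wrench: Bystander: steel wrench lying on the bench between robot and stand; origin at the middle of its underside.
- magnet: Bystander: flat grey welding magnet 70 x 70 x 18 mm behind the stand, origin at the centre of its underside.

How it is judged (in metres and radians):
On the way, in this order (a step that is already met when the one before it is completed fails the run):
1. the gauge head is raised to the top (within 15 mm) (value of joint head below 0.015 m), for 0.2 s.
2. the round boss is centred under the raised foot (within 6 mm), the bar flat on the plate (horizontal distance between boss and foot_tip below 0.006 m and z of bar in the frame of stand below 0.015 m and angle between bar's own z axis and vertical below 0.05 rad and value of joint head below 0.02 m), for 0.2 s.
3. the foot rests on the boss, pushed 4 to 12 mm up (value of joint foot between 0.004 and 0.012 m and contact force between foot_disc and bar above 0.5 N), for 0.3 s.
4. the lock lever is flipped over (value of joint lock above 0.8 rad), for 0.2 s.
At the end, for the whole second after the job is handed in: The bar lies flat and still on the stand's plate with the round boss within 6 mm of the foot's axis; the foot rests on the boss, pushed 4 to 12 mm up of its 16 mm travel; the lock lever is beyond 0.8 of its 1.0 rad (all of step 3 and horizontal distance between boss and foot_tip below 0.006 m and z of bar in the frame of stand below 0.015 m and angle between bar's own z axis and vertical below 0.05 rad and value of joint lock above 0.8 rad and linear speed of bar below 0.01 m/s); the robot touches nothing.
It fails at once if the foot is pressed on the bar harder than 12 N (contact force between foot_disc and bar above 12 N).
It fails at once if the can is moved more than 25 mm (distance of can from where it was at the start of the episode above 0.025 m).
It fails at once if the wrench is moved more than 25 mm (distance of wrench from where it was at the start of the episode above 0.025 m).
It fails at once if the magnet is moved more than 25 mm (distance of magnet from where it was at the start of the episode above 0.025 m).
It also fails if it takes over 64 s, if anything falls off the work surface, if the arm or the gripper's body presses on something with over 40 N, if the wrist force passes 120 N, or if a joint passes its speed limit or range.

### The arm

A 7-joint arm with a two-finger parallel gripper is mounted at the origin on the work surface. World frame = base frame: x ahead of the robot, y to its left, z up, the work surface at z = 0. Lengths are in mm, angles in rad, forces in N, time in s.
With the tool pointing down it reaches from about 425 to 925 mm from the base axis. Payload 6.8 kg.
Tool frame: the origin (TCP) lies between the finger pads; the fingertips stand arm.tip_reach ahead of it and the grasp point (between the pads) lies 3 mm ahead of it (arm.tip_reach is the distance from the TCP to the fingertips, in mm); z points along the fingers, y is the line along which they close (so a half turn about z gives the same grasp; the last joint's range is limited). The gripper opens to 85 mm and grips with 20 to 120 N. Pads are 22 mm wide; open, the fingers measure 114 mm over their backs; the gripper's body (76 mm by 85 mm) begins 54 mm behind the grasp point. The pads swing forward as they close: fully open they stand 13 mm farther back than shut.
Start: joints at [1.051, 0.477, 0.022, 1.555, -0.011, 1.109, -0.083], TCP at [270.186, -618.585, 224.008] pointing down, gripper open.
Joint ranges: [-2.96, 2.96], [-0.34, 2.1], [-1.41, 1.46], [0.24, 2.44], [-1.37, 4.51], [0.17, 1.92], [-2.96, 2.96]. Speed limits (rad/s): [2.39, 2.39, 3.14, 3.14, 3.14, 3.14, 3.14].

### API

Orientations are given as [roll, pitch, yaw] about the fixed x, y, z axes, in that order (R = Rz(yaw) Ry(pitch) Rx(roll)).
In Python, from station import arm, imaging gives the robot as it stands. The module is installed in compiled form; this text tells all that it offers.
- The arm moves only by the tool servo_tool, never from a script. Its argument "motion" is a list that holds one entry, the list of rows, each a list of 7 numbers: the turn, a rotation vector about the tool's x, y, z as a fraction of full scale, then the shift along the tool's x, y, z as a fraction of full scale, then the opening, from -1 (shut) to 1 (fully open). In form: [[[ax, ay, az, tx, ty, tz, claw], ...]]. A call has 1 to 8 rows; each row is the pose to reach, as a shift and turn from the pose commanded when the call began, along the tool's axes at that moment, turning the shorter way round; what a row does not reach only later rows make up. Full scale, the value 1, is 150 mm for a shift and pi rad for a turn. A row lasts 1/10 s, in which the tool goes at most 50 mm and 8.59 degrees, less where a joint would pass 70% of its speed; a pose out of reach is approached as far as the arm can. A call with a number of a shift or a turn outside -1 to 1 is refused whole. A call with a gripper value outside its range is refused whole. The fingers move at their own pace and stop on an object; the grip force is fixed at half the most. Time passes only in rows, so rows that repeat a pose let the fingers close. It gives the time, the measured TCP pose, the force, the opening and the grip force at its end, in the units of the state.
- arm.state(): the state, without advancing time (a new reading comes with each control period).
- imaging.grab_frame(name): name is "side" or "top"; returns the picture (384x512x3 uint8, red, green, blue); there is no depth.
- imaging.camera_params(name): a dict with "fx", "fy", "cx", "cy" (pixels), "R" (3x3) and "t" (3): a world point X has camera coordinates R X + t. Camera axes: x right, y down, z forward; pixel columns grow to the right and rows downward; lengths in mm; the calibration is good to about 2 mm. A picture is of the moment at which its call begins. camera_params takes no time and is no camera call.
- arm.finish_job(): hands the job in; it is judged then, once.
The state is a dict: "t": time; "joints": joint angles; "qvel": joint speeds; "tau": joint torques, N m; "tcp_pos": TCP position; "tool_rot": TCP orientation; "contact_force": force on the tool from outside, world axes, zero at the start; "moment": the same for the moment, N m; "grip_width": finger opening in mm; "finger_force": force on a finger pad.
Only numpy, scipy, OpenCV 4.12 (cv2) and the standard library are available. Lean on these libraries where they do the work, as an engineer would, in place of code of your own. Each camera call takes 0.05 s, during which the arm holds its last target. There are 200 camera calls.

## Working session

There is one attempt and no reset: what is moved stays moved. The work goes in short steps, Python scripts to look and compute and a tool call to move; the robot and the scene stay as the last step left them, time stands still between calls to the robot, and variables do not carry over. Pictures are saved under pics/ and viewed, at most 10 in all, crops included, and the job is handed in when it is done.

Besides the shell and the picture viewer there is one more tool, called after "Emit:" in YAML: its name, and indented under it one key for each argument. servo_tool: Moves the arm, as the interface text tells. Shift numbers are shares of 150 mm and turn numbers shares of pi rad, none past 1 either way. Its arguments: {"type":"object","properties":{"motion":{"type":"array","items":{"type":"array","items":{"type":"array","items":{"type":"number","minimum":-1,"maximum":1}}}}},"required":["motion"]}

```bash
mkdir -p pics; python3 - <<'E'
from station import arm, imaging
import cv2, numpy as np
for n in ("side","top"):
    im=imaging.grab_frame(n); cv2.imwrite(f"pics/{n}0.png",im[:,:,::-1])
    p=imaging.camera_params(n); print(n,p["fx"],p["fy"],p["cx"],p["cy"],np.round(p["R"],4).tolist(),np.round(p["t"],1).tolist(), np.round(-np.array(p["R"]).T@p["t"],0))
s=arm.state();print(s, arm.tip_reach)
E
```

```text
side 366.5174475953467 366.5174475953467 255.57384767398926 189.28798497668836 [[-0.8278, -0.5609, -0.0113], [-0.4092, 0.6174, -0.6719], [0.3838, -0.5515, -0.7406]] [473.9, 333.8, 612.5] [294. 398. 683.]
top 419.30179857542606 419.30179857542606 253.6355144134505 186.3057219273834 [[0.0051, -0.9998, 0.0194], [-0.9828, -0.0086, -0.1843], [0.1844, -0.0181, -0.9827]] [-11.0, 606.9, 936.3] [ 424.   11. 1032.]
{'t': 0.1, 'joints': array([ 1.05090298,  0.47770931,  0.02236546,  1.55634444, -0.0114918 ,
        1.1092905 , -0.08308913]), 'qvel': array([-6.28706154e-04, -1.82409761e-03, -8.21384028e-04, -1.50540110e-04,
        8.35957011e-05, -1.65309447e-03,  1.36334922e-03]), 'tau': array([ 5.13273131e-03, -5.97752237e+01,  1.61388081e+00, -2.81953382e+01,
        1.27750420e-02,  5.01023591e-03, -4.52162254e-06]), 'tcp_pos': array([ 269.92991398, -618.09100631,  223.13227733]), 'tool_rot': array([-3.13997521e+00,  1.35262661e-04,  4.11807839e-01]), 'contact_force': array([ 0.43402794, -0.10408412,  0.70742939]), 'moment': array([ 0.00222418, -0.01252869, -0.01153806]), 'finger_force': 0.0, 'grip_width': 85.206509086476} 22.0
```

View pics/side0.png

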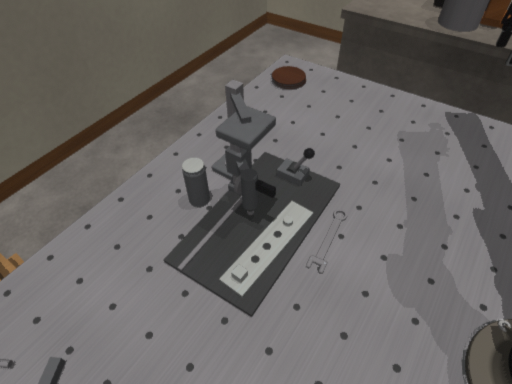

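View pics/top0.png

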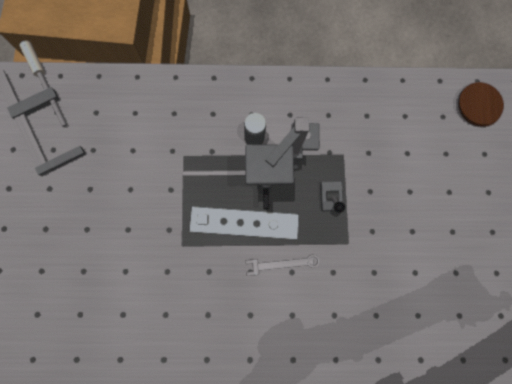

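The side view shows the stand with its column and lamp, the lock ball at about (309,153) and the black tab at (265,187). In the top view the plate spans about (182–348, 155–246). The bar's lug is at (202,219), its boss at (273,225) and the lock ball at (339,207). I'll measure these next.

```bash
cat > h.py <<'E'
from station import arm, imaging
import cv2, numpy as np
def ray(n,u,v,z):
    p=imaging.camera_params(n);R=np.array(p["R"]);c=-R.T@np.array(p["t"])
    d=R.T@np.array([(u-p["cx"])/p["fx"],(v-p["cy"])/p["fy"],1]); return c+d*(z-c[2])/d[2]
def proj(n,X):
    p=imaging.camera_params(n);q=np.array(p["R"])@X+p["t"]; return np.round([p["fx"]*q[0]/q[2]+p["cx"],p["fy"]*q[1]/q[2]+p["cy"]],1)
def tri(a,b):
    A=[];B=[]
    for n,(u,v) in (("top",a),("side",b)):
        c=ray(n,u,v,0);d=ray(n,u,v,100)-c;d/=np.linalg.norm(d);P=np.eye(3)-np.outer(d,d);A.append(P);B.append(P@c)
    return np.linalg.solve(A[0]+A[1],B[0]+B[1])
E
python3 - <<'E'
from h import *
t=cv2.imread("pics/top0.png");s=cv2.imread("pics/side0.png")
a=cv2.resize(t[100:290,165:365],None,fx=3.5,fy=3.15,interpolation=cv2.INTER_CUBIC)
a=cv2.resize(t[110:260,170:360],None,fx=4,fy=4,interpolation=cv2.INTER_CUBIC)
b=cv2.resize(s[80:300,160:350],None,fx=2.7,fy=2.7,interpolation=cv2.INTER_CUBIC)
cv2.imwrite("pics/tc.png",cv2.convertScaleAbs(a,alpha=1.6));cv2.imwrite("pics/sc.png",cv2.convertScaleAbs(b,alpha=1.6))
g=cv2.cvtColor(t,cv2.COLOR_BGR2GRAY)
m=(g<75).astype(np.uint8);m[:150]=0;m[255:]=0;m[:,:175]=0;m[:,355:]=0
bar=(g>130).astype(np.uint8);bar[:200]=0;bar[243:]=0;bar[:,:186]=0;bar[:,305:]=0
c=max(cv2.findContours(bar,0,2)[0],key=cv2.contourArea);r=cv2.minAreaRect(c);print("bar",r)
print([np.round(ray("top",*q,20)[:2],1).tolist() for q in cv2.boxPoints(r)])
# plate edges
L=[];Rr=[];Bm=[]
for v in range(180,235,5):
    row=g[v].astype(int)
    L.append((176+np.argmin(np.diff(row[176:190]))+.5,v)); Rr.append((342+np.argmax(np.diff(row[342:356]))+.5,v))
for u in range(190,345,10): Bm.append((u,238+np.argmax(np.diff(g[238:254,u].astype(int)))+.5))
for nm,P in(("L",L),("R",Rr),("B",Bm)):
    W=np.array([ray("top",*p,12)[:2] for p in P],np.float32); f=cv2.fitLine(W,cv2.DIST_HUBER,0,.01,.01).ravel();print(nm,np.round(f,3),np.round(np.median(W,0),1))
E
```

```text
bar ((243.78170776367188, 222.5558319091797), (107.226806640625, 24.366491317749023), 4.085616588592529)
[[503.5, 146.1], [562.4, 143.9], [545.7, -116.0], [486.9, -111.0]]
L [1.00000e+00 2.60000e-02 5.61248e+02 1.68191e+02] [567.2 168.2]
R [ 1.00000e+00  2.20000e-02  5.73162e+02 -2.36515e+02] [ 570.4 -236.9]
B [ 2.20000e-02 -1.00000e+00  4.71603e+02 -7.23440e+01] [470.2 -35.8]
```

View pics/tc.png

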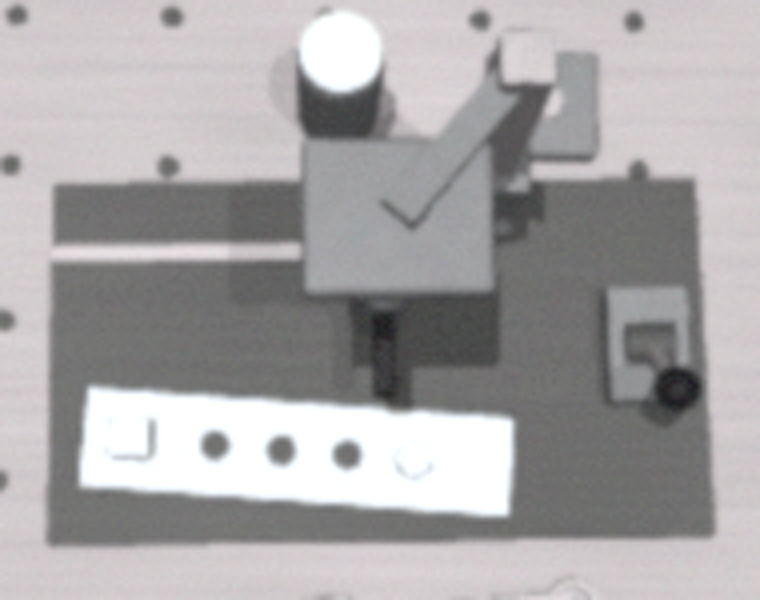

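View pics/sc.png

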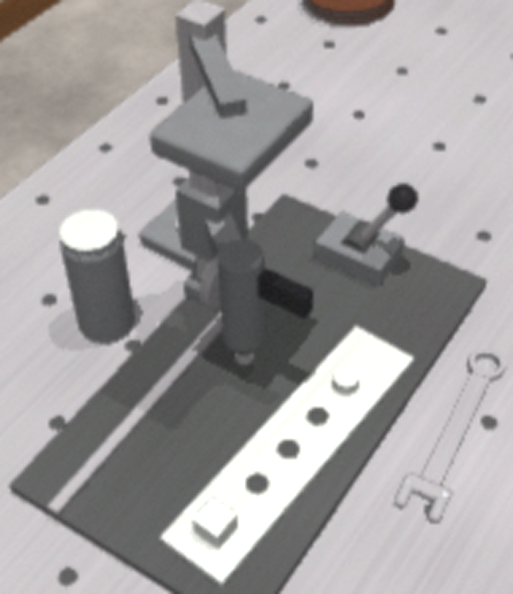

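The crops show the bar's boss at about (273,225) and lug at (202,219) in top-image pixels, with the tab at about (267,200). In the side image the tab's near end is at about (274,192). Next I'll work out the head height and plan the approach.

```bash
cat > plan.py <<'E'
import sys,json,numpy as np
from scipy.spatial.transform import Rotation as Ro
YAW=.023; O=np.array([605.9,-31.0,0])
Rs=Ro.from_euler('z',YAW)
def W(p): return O+Rs.apply(p)         # stand mm -> world
def rows(wp):
    """wp: list of (world pos, rpy, claw, n). Prints rows; stores resulting commanded pose."""
    c=json.load(open("cmd.json")); p0=np.array(c["p"]); R0=Ro.from_euler('xyz',c["r"]); out=[]
    for p,r,cl,n in wp:
        t=(R0.inv()*Ro.from_euler('xyz',r)).as_rotvec()/np.pi; s=R0.inv().apply(np.array(p)-p0)/150
        row=[round(float(x),3)+0.0 for x in (*t,*s,cl)]
        if max(abs(x) for x in row)>1: print("TOO FAR",row)
        out+= [row]*n
    L=out[-1]; json.dump({"p":(p0+R0.apply(np.array(L[3:6])*150)).tolist(),"r":(R0*Ro.from_rotvec(np.array(L[:3])*np.pi)).as_euler('xyz').tolist()},open("cmd.json","w"))
    print(len(out),json.dumps([out]))
E
python3 - <<'E'
from h import *; from plan import *
s=arm.state()
json.dump({"p":[270.186,-618.585,224.008],"r":[np.pi,0,.4118]},open("cmd.json","w"))
for h in (38,42,45,48,52): print(h,"near end ctr",proj("side",W([-62,0,174-h])),proj("top",W([-62,0,186-h])), "foot",proj("side",W([0,0,69-h])))
print("lock ball",W([-20-80*np.sin(.5),-165,34+80*np.cos(.5)]),proj("top",W([-20-80*np.sin(.5),-165,34+80*np.cos(.5)])),proj("side",W([-20-80*np.sin(.5),-165,34+80*np.cos(.5)])))
print("lamp corners",[proj("top",W([x,y,277])).tolist() for x in(-35,40) for y in (-45,45)], "fence",[proj("top",W([38,y,18])).tolist() for y in (200,60)])
r=[np.pi,-.61,.023]
rows([([310,-500,235],[np.pi,-.3,.25],1,4),([350,-480,235],[np.pi,-.35,.2],1,3)])
rows([([400,-350,235],r,1,8)])
E
```

```text
38 near end ctr [275.6 189.2] [266.3 207.6] foot [250.9 209.3]
42 near end ctr [275.5 190.5] [266.3 207.9] foot [251.  210.4]
45 near end ctr [275.5 191.5] [266.2 208. ] foot [251.  211.3]
48 near end ctr [275.4 192.5] [266.1 208.2] foot [251.  212.1]
52 near end ctr [275.4 193.8] [266.  208.5] foot [251.1 213.2]
lock ball [ 551.35605629 -197.29838409  104.20660495] [338.9 207.5] [310.  153.5]
lamp corners [[293.9, 183.2], [245.0, 183.9], [292.5, 143.9], [244.4, 144.5]] fence [[181.7, 175.7], [238.6, 174.9]]
7 [[[-0.008, 0.095, 0.051, 0.56, -0.618, -0.073, 1.0], [-0.008, 0.095, 0.051, 0.56, -0.618, -0.073, 1.0], [-0.008, 0.095, 0.051, 0.56, -0.618, -0.073, 1.0], [-0.008, 0.095, 0.051, 0.56, -0.618, -0.073, 1.0], [-0.012, 0.111, 0.067, 0.857, -0.634, -0.073, 1.0], [-0.012, 0.111, 0.067, 0.857, -0.634, -0.073, 1.0], [-0.012, 0.111, 0.067, 0.857, -0.634, -0.073, 1.0]]]
8 [[[-0.026, 0.083, 0.05, 0.469, -0.783, 0.17, 1.0], [-0.026, 0.083, 0.05, 0.469, -0.783, 0.17, 1.0], [-0.026, 0.083, 0.05, 0.469, -0.783, 0.17, 1.0], [-0.026, 0.083, 0.05, 0.469, -0.783, 0.17, 1.0], [-0.026, 0.083, 0.05, 0.469, -0.783, 0.17, 1.0], [-0.026, 0.083, 0.05, 0.469, -0.783, 0.17, 1.0], [-0.026, 0.083, 0.05, 0.469, -0.783, 0.17, 1.0], [-0.026, 0.083, 0.05, 0.469, -0.783, 0.17, 1.0]]]
```

Emit:
servo_tool:
  motion:
    - [[-0.008,0.095,0.051,0.56,-0.618,-0.073,1.0],[-0.008,0.095,0.051,0.56,-0.618,-0.073,1.0],[-0.008,0.095,0.051,0.56,-0.618,-0.073,1.0],[-0.008,0.095,0.051,0.56,-0.618,-0.073,1.0],[-0.012,0.111,0.067,0.857,-0.634,-0.073,1.0],[-0.012,0.111,0.067,0.857,-0.634,-0.073,1.0],[-0.012,0.111,0.067,0.857,-0.634,-0.073,1.0]]

```text
t: 0.8
tcp_pos: [350.4, -479.9, 234.7]
tool_rot: [3.141, -0.349, 0.202]
contact_force: [-0.6, 0.3, 0.5]
grip_width: 85.3
finger_force: 0.0
```

Emit:
servo_tool:
  motion:
    - [[-0.026,0.083,0.05,0.469,-0.783,0.17,1.0],[-0.026,0.083,0.05,0.469,-0.783,0.17,1.0],[-0.026,0.083,0.05,0.469,-0.783,0.17,1.0],[-0.026,0.083,0.05,0.469,-0.783,0.17,1.0],[-0.026,0.083,0.05,0.469,-0.783,0.17,1.0],[-0.026,0.083,0.05,0.469,-0.783,0.17,1.0],[-0.026,0.083,0.05,0.469,-0.783,0.17,1.0],[-0.026,0.083,0.05,0.469,-0.783,0.17,1.0]]

```text
t: 1.6
tcp_pos: [400.0, -351.4, 235.2]
tool_rot: [3.141, -0.612, 0.022]
contact_force: [0.1, -0.7, 0.3]
grip_width: 85.5
finger_force: 0.0
```

```bash
python3 - <<'E'
from plan import *
r=[np.pi,-.61,.023]; H=W([-46,0,128]); a=Ro.from_euler('xyz',r).apply([0,0,1])
G=H-3*a
print(H,a)
rows([([440,-220,235],r,1,5)])
rows([([460,-110,230],r,1,4),(G-100*a,r,1,4)])
rows([(G-50*a,r,1,3),(G,r,1,5)])
E
cat cmd.json
```

```text
[559.91216646 -32.05790672 128.        ] [ 0.57271594  0.01317479 -0.81964802]
5 [[[0.0, -0.001, 0.0, 0.234, -0.861, 0.164, 1.0], [0.0, -0.001, 0.0, 0.234, -0.861, 0.164, 1.0], [0.0, -0.001, 0.0, 0.234, -0.861, 0.164, 1.0], [0.0, -0.001, 0.0, 0.234, -0.861, 0.164, 1.0], [0.0, -0.001, 0.0, 0.234, -0.861, 0.164, 1.0]]]
TOO FAR [0.0, 0.0, 0.0, 0.27, -1.234, 0.372, 1.0]
8 [[[0.0, 0.0, 0.0, 0.104, -0.73, 0.113, 1.0], [0.0, 0.0, 0.0, 0.104, -0.73, 0.113, 1.0], [0.0, 0.0, 0.0, 0.104, -0.73, 0.113, 1.0], [0.0, 0.0, 0.0, 0.104, -0.73, 0.113, 1.0], [0.0, 0.0, 0.0, 0.27, -1.234, 0.372, 1.0], [0.0, 0.0, 0.0, 0.27, -1.234, 0.372, 1.0], [0.0, 0.0, 0.0, 0.27, -1.234, 0.372, 1.0], [0.0, 0.0, 0.0, 0.27, -1.234, 0.372, 1.0]]]
8 [[[0.0, 0.0, 0.0, 0.001, 0.0, 0.333, 1.0], [0.0, 0.0, 0.0, 0.001, 0.0, 0.333, 1.0], [0.0, 0.0, 0.0, 0.001, 0.0, 0.333, 1.0], [0.0, 0.0, 0.0, 0.001, -0.001, 0.666, 1.0], [0.0, 0.0, 0.0, 0.001, -0.001, 0.666, 1.0], [0.0, 0.0, 0.0, 0.001, -0.001, 0.666, 1.0], [0.0, 0.0, 0.0, 0.001, -0.001, 0.666, 1.0], [0.0, 0.0, 0.0, 0.001, -0.001, 0.666, 1.0]]]
{"p": [558.1489344191899, -32.04001769882148, 130.49644626586144], "r": [3.141310619523203, -0.608446355279029, 0.022667600102672214]}
```

Emit:
servo_tool:
  motion:
    - [[0.0,-0.001,0.0,0.234,-0.861,0.164,1.0],[0.0,-0.001,0.0,0.234,-0.861,0.164,1.0],[0.0,-0.001,0.0,0.234,-0.861,0.164,1.0],[0.0,-0.001,0.0,0.234,-0.861,0.164,1.0],[0.0,-0.001,0.0,0.234,-0.861,0.164,1.0]]

```text
t: 2.1
tcp_pos: [440.4, -220.0, 235.4]
tool_rot: [3.14, -0.609, 0.024]
contact_force: [-0.6, -0.9, 0.5]
grip_width: 85.5
finger_force: 0.0
```

Emit:
servo_tool:
  motion:
    - [[0.0,0.0,0.0,0.104,-0.73,0.113,1.0],[0.0,0.0,0.0,0.104,-0.73,0.113,1.0],[0.0,0.0,0.0,0.104,-0.73,0.113,1.0],[0.0,0.0,0.0,0.104,-0.73,0.113,1.0]]

```text
t: 2.5
tcp_pos: [460.5, -109.5, 230.3]
tool_rot: [3.141, -0.609, 0.025]
contact_force: [0.6, -1.7, 0.9]
grip_width: 85.3
finger_force: 0.0
```

Emit:
servo_tool:
  motion:
    - [[0.0,0.0,0.0,0.166,-0.504,0.259,1.0],[0.0,0.0,0.0,0.166,-0.504,0.259,1.0],[0.0,0.0,0.0,0.166,-0.504,0.259,1.0],[0.0,0.0,0.0,0.166,-0.504,0.259,1.0]]

```text
t: 2.9
tcp_pos: [492.8, -51.2, 212.9]
tool_rot: [3.132, -0.59, 0.019]
contact_force: [1.2, -0.8, 0.2]
grip_width: 85.5
finger_force: 0.0
```

Emit:
servo_tool:
  motion:
    - [[0.0,0.0,0.0,0.001,0.0,0.333,1.0],[0.0,0.0,0.0,0.001,0.0,0.333,1.0],[0.0,0.0,0.0,0.001,0.0,0.333,1.0],[0.0,0.0,0.0,0.001,-0.001,0.666,1.0],[0.0,0.0,0.0,0.001,-0.001,0.666,1.0],[0.0,0.0,0.0,0.001,-0.001,0.666,1.0],[0.0,0.0,0.0,0.001,-0.001,0.666,1.0],[0.0,0.0,0.0,0.001,-0.001,0.666,1.0]]

```text
t: 3.7
tcp_pos: [550.1, -54.0, 130.3]
tool_rot: [3.139, -0.585, 0.016]
contact_force: [-1.5, 0.6, -0.6]
grip_width: 85.3
finger_force: 0.0
```

```bash
cat > sync.py <<'E'
from plan import *
from station import arm
def sync():
    s=arm.state(); json.dump({"p":s["tcp_pos"].tolist(),"r":s["tool_rot"].tolist()},open("cmd.json","w"));return s
E
python3 - <<'E'
from sync import *
sync(); r=[np.pi,-.61,.023]; H=W([-46,0,128]); a=Ro.from_euler('xyz',r).apply([0,0,1])
rows([(H-3*a,r,1,5),(H-3*a,r,-1,3)])
E
```

```text
8 [[[0.002, 0.008, -0.002, 0.047, -0.145, 0.029, 1.0], [0.002, 0.008, -0.002, 0.047, -0.145, 0.029, 1.0], [0.002, 0.008, -0.002, 0.047, -0.145, 0.029, 1.0], [0.002, 0.008, -0.002, 0.047, -0.145, 0.029, 1.0], [0.002, 0.008, -0.002, 0.047, -0.145, 0.029, 1.0], [0.002, 0.008, -0.002, 0.047, -0.145, 0.029, -1.0], [0.002, 0.008, -0.002, 0.047, -0.145, 0.029, -1.0], [0.002, 0.008, -0.002, 0.047, -0.145, 0.029, -1.0]]]
```

Emit:
servo_tool:
  motion:
    - [[0.002,0.008,-0.002,0.047,-0.145,0.029,1.0],[0.002,0.008,-0.002,0.047,-0.145,0.029,1.0],[0.002,0.008,-0.002,0.047,-0.145,0.029,1.0],[0.002,0.008,-0.002,0.047,-0.145,0.029,1.0],[0.002,0.008,-0.002,0.047,-0.145,0.029,1.0],[0.002,0.008,-0.002,0.047,-0.145,0.029,-1.0],[0.002,0.008,-0.002,0.047,-0.145,0.029,-1.0],[0.002,0.008,-0.002,0.047,-0.145,0.029,-1.0]]

```text
t: 4.5
tcp_pos: [560.3, -35.1, 139.4]
tool_rot: [3.136, -0.596, 0.042]
contact_force: [-0.0, 0.4, -0.0]
grip_width: 44.0
finger_force: 0.0
```

Emit:
servo_tool:
  motion:
    - [[0,0,0,0,0,0,-1],[0,0,0,0,0,0,-1],[0,0,0,0,0,0,-1],[0,0,0,0,0,0,-1]]

```text
t: 4.9
tcp_pos: [560.4, -34.9, 139.3]
tool_rot: [3.137, -0.596, 0.042]
contact_force: [0.4, 1.1, 0.1]
grip_width: 0.4
finger_force: 0.0
```

```bash
python3 - <<'E'
from h import *
s=imaging.grab_frame("side");t=imaging.grab_frame("top")
b=np.hstack([cv2.resize(s[100:260,180:340],None,fx=2.5,fy=2.5,interpolation=cv2.INTER_CUBIC),cv2.resize(t[130:290,185:345],None,fx=2.5,fy=2.5,interpolation=cv2.INTER_CUBIC)])
cv2.imwrite("pics/c1.png",cv2.convertScaleAbs(b,alpha=1.5))
print(arm.state()["joints"].round(2))
E
```

```text
[ 1.1   0.65 -1.41  2.3   1.61  0.64 -2.96]
```

View pics/c1.png

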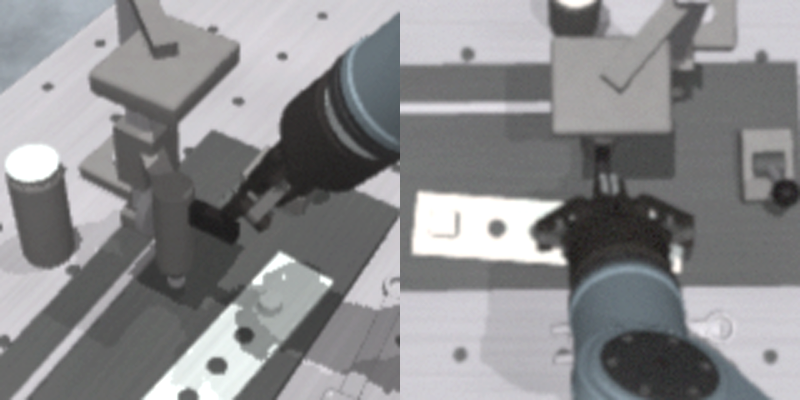

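The fingers closed just above the tab, because joints 3 and 7 are at their limits and the arm stopped about 9 mm high. I'll back off and turn the tool half round to free joint 7.

Emit:
servo_tool:
  motion:
    - [[0,0,0,0,0,-0.3,1],[0,0,0,0,0,-0.6,1],[0,0,0,0,0,-0.8,1],[0,0,0.05,0,0,-0.8,1],[0,0,0.1,0,0,-0.8,1],[0,0,0.15,0,0,-0.8,1]]

```text
t: 5.6
tcp_pos: [480.7, -42.8, 200.6]
tool_rot: [-3.101, -0.471, -0.047]
contact_force: [-0.5, 0.3, -0.6]
grip_width: 84.6
finger_force: 0.0
```

```bash
python3 -c "
from sync import *
print(sync()['joints'].round(2))"
```

```text
[ 1.33  0.12 -1.38  2.31  0.32  0.35 -1.9 ]
```

```bash
cat > fk.py <<'E'
import numpy as np
from scipy.spatial.transform import Rotation as Ro
from scipy.optimize import least_squares
SEQ="zyzyzyz"
def fk(q,sg,P):
    # P: base yaw, tool yaw, h0, per-link offsets
    R=Ro.from_euler('z',P[0]);p=np.array([0,0,P[2]])
    off={1:(P[3],P[7],P[4]),3:(P[8],P[9],P[5]),5:(0,0,P[6])}  # after joint idx
    for i in range(7):
        R=R*Ro.from_euler(SEQ[i],sg[i]*q[i])
        if i in off: p=p+R.apply(off[i])
    return p,R*Ro.from_euler('z',P[1])
E
python3 - <<'E'
from fk import *; from station import arm
import itertools
s=arm.state()
D=[([1.0509,.4777,.02237,1.5563,-.0115,1.1093,-.0831],[269.93,-618.09,223.13],[-3.13998,0,.4118]),
([ 1.1,.65,-1.41,2.3,1.61,.64,-2.96],[560.4,-34.9,139.3],[3.137,-.596,.042]),(s["joints"],s["tcp_pos"],s["tool_rot"])]
best=[]
for sg in itertools.product((1,-1),repeat=4):
    # signs: y joints share + (q2,q4,q6) up to q4 sign; z joints 1,3,5,7
  for s4,s6 in itertools.product((1,-1),repeat=2):
    S=[sg[0],1,sg[1],s4,sg[2],s6,sg[3]]
    for b in (0,np.pi/2,np.pi,-np.pi/2):
      for ty in (0,1.57,3.14,-1.57):
        res=0
        e=np.concatenate([(fk(q,S,[b,ty]+[0]*8)[1].inv()*Ro.from_euler('xyz',r)).as_rotvec() for q,p,r in D])
        best.append((np.abs(e).max(),S,b,ty))
best.sort(key=lambda x:x[0]);
for x in best[:4]: print(x)
for _,S,b,ty in best[:2]:
  def f(P):
    o=[]
    for q,p,r in D:
        pp,RR=fk(q,S,P);o+=list(pp-p)+list(100*(RR.inv()*Ro.from_euler('xyz',r)).as_rotvec())
    return np.r_[o,.01*np.array(P[2:])]
  r=least_squares(f,[b,ty,300,0,350,350,200,0,0,0]);print(S,np.round(r.x,3).tolist(),r.cost,np.round(r.fun[:18],1).tolist())
E
```

```text
(np.float64(0.0036717545517109614), [-1, 1, -1, 1, -1, 1, -1], 0, 1.57)
(np.float64(0.5775350129298845), [-1, 1, -1, 1, -1, 1, -1], -1.5707963267948966, 0)
(np.float64(0.5821942730633587), [-1, 1, -1, 1, -1, 1, -1], 1.5707963267948966, 3.14)
(np.float64(0.7118977484483074), [-1, 1, 1, 1, 1, 1, 1], 3.141592653589793, -1.57)
[-1, 1, -1, 1, -1, 1, -1] [0.012, 1.58, 292.94, 79.028, 335.678, 391.912, 343.99, -132.656, -210.076, 60.735] 29.209766866643673 [-0.1, 0.0, -0.2, 0.0, 0.0, 0.2, -1.0, -0.4, -0.4, -1.0, -0.0, -0.3, 1.1, 0.4, 0.5, -0.5, 0.0, 0.1]
[-1, 1, -1, 1, -1, 1, -1] [0.012, 1.58, 292.94, 79.028, 335.678, 391.912, 343.99, -132.656, -210.076, 60.735] 29.2097668666444 [-0.1, 0.0, -0.2, 0.0, 0.0, 0.2, -1.0, -0.4, -0.4, -1.0, -0.0, -0.3, 1.1, 0.4, 0.5, -0.5, 0.0, 0.1]
```

```bash
python3 - <<'E'
from sync import *
sync(); rows([([470,-35,255],[np.pi,0,-.05],1,7)])
E
```

```text
7 [[[-0.013, -0.15, 0.004, 0.099, -0.063, -0.354, 1.0], [-0.013, -0.15, 0.004, 0.099, -0.063, -0.354, 1.0], [-0.013, -0.15, 0.004, 0.099, -0.063, -0.354, 1.0], [-0.013, -0.15, 0.004, 0.099, -0.063, -0.354, 1.0], [-0.013, -0.15, 0.004, 0.099, -0.063, -0.354, 1.0], [-0.013, -0.15, 0.004, 0.099, -0.063, -0.354, 1.0], [-0.013, -0.15, 0.004, 0.099, -0.063, -0.354, 1.0]]]
```

Emit:
servo_tool:
  motion:
    - [[-0.013,-0.15,0.004,0.099,-0.063,-0.354,1.0],[-0.013,-0.15,0.004,0.099,-0.063,-0.354,1.0],[-0.013,-0.15,0.004,0.099,-0.063,-0.354,1.0],[-0.013,-0.15,0.004,0.099,-0.063,-0.354,1.0],[-0.013,-0.15,0.004,0.099,-0.063,-0.354,1.0],[-0.013,-0.15,0.004,0.099,-0.063,-0.354,1.0],[-0.013,-0.15,0.004,0.099,-0.063,-0.354,1.0]]

```text
t: 6.3
tcp_pos: [469.8, -34.9, 254.8]
tool_rot: [3.141, -0.001, -0.049]
contact_force: [0.2, -0.3, -1.4]
grip_width: 85.1
finger_force: 0.0
```

Emit:
servo_tool:
  motion:
    - [[0,0,-0.095,-0.14,-0.93,0,1],[0,0,-0.095,-0.14,-0.93,0,1],[0,0,-0.095,-0.14,-0.93,0,1],[0,0,-0.095,-0.14,-0.93,0,1]]

```text
t: 6.7
tcp_pos: [454.6, 111.0, 256.2]
tool_rot: [3.141, -0.004, 0.258]
contact_force: [0.2, -0.1, 0.7]
grip_width: 85.5
finger_force: 0.0
```

```bash
python3 -c "
from sync import *
print(sync()['joints'].round(2))"
```

```text
[ 0.75  0.35 -1.32  1.94  0.37  1.14 -2.03]
```

Emit:
servo_tool:
  motion:
    - [[0,0,-0.095,-0.14,-0.93,0,1],[0,0,-0.095,-0.14,-0.93,0,1],[0,0,-0.095,-0.14,-0.93,0,1],[0,0,-0.095,-0.14,-0.93,0,1]]

```text
t: 7.1
tcp_pos: [398.7, 239.7, 256.0]
tool_rot: [3.141, -0.003, 0.556]
contact_force: [0.2, 0.4, -1.2]
grip_width: 85.4
finger_force: 0.0
```

Emit:
servo_tool:
  motion:
    - [[0,0,-0.095,-0.14,-0.93,0,1],[0,0,-0.095,-0.14,-0.93,0,1],[0,0,-0.095,-0.14,-0.93,0,1],[0,0,-0.095,-0.14,-0.93,0,1]]

```text
t: 7.5
tcp_pos: [307.5, 346.4, 255.8]
tool_rot: [3.14, -0.003, 0.854]
contact_force: [-0.1, -0.8, -0.5]
grip_width: 85.6
finger_force: 0.0
```

```bash
python3 -c "
from sync import *
print(sync()['joints'].round(2))"
```

```text
[ 0.17  0.35 -1.35  1.95  0.38  1.14 -2.05]
```

```bash
python3 - <<'E'
from fk import *; from station import arm; import json
s=arm.state()
D=[([1.0509,.4777,.02237,1.5563,-.0115,1.1093,-.0831],[269.93,-618.09,223.13]),
([ 1.1,.65,-1.41,2.3,1.61,.64,-2.96],[560.4,-34.9,139.3]),([1.33,.12,-1.38,2.31,.32,.35,-1.9],[480.7,-42.8,200.6]),([.75,.35,-1.32,1.94,.37,1.14,-2.03],[454.6,111.0,256.2]),(s["joints"],s["tcp_pos"])]
S=[-1,1,-1,1,-1,1,-1]
f=lambda P:np.r_[np.concatenate([fk(q,S,[0,np.pi/2]+list(P)+[0]*(8-len(P)))[0]-p for q,p in D]),.002*np.array(P)]
for n in (5,8):
  r=least_squares(f,([300,0,350,350,200,0,0,0])[:n]);print(np.round(r.x,1).tolist(),np.round(r.fun[:15],1).tolist())
E
```

```text
[268.6, 39.3, 525.2, 438.0, 310.1] [53.3, 33.8, -11.9, -1.9, -2.7, 3.1, -0.7, 0.6, 8.3, 3.0, 3.4, -1.0, 0.8, 5.9, 1.5]
[296.4, 1.6, 539.6, 473.9, 336.8, -29.3, 3.1, -32.6] [0.3, -0.0, 0.8, 0.1, 0.8, 0.3, -0.4, 0.8, 0.4, -0.4, -1.9, -2.0, 0.6, 1.0, 0.6]
```

```bash
cat >> fk.py <<'E'
S=[-1,1,-1,1,-1,1,-1]; PP=[0,np.pi/2,296.4,1.6,539.6,473.9,336.8,-29.3,3.1,-32.6]
LO=np.array([-2.96,-.34,-1.41,.24,-1.37,.17,-2.96]);HI=np.array([2.96,2.1,1.46,2.44,4.51,1.92,2.96])
def err(q,p,R):
    pp,RR=fk(q,S,PP); return np.r_[(p-pp)/300,(R*RR.inv()).as_rotvec()]
def step(q,p,R):
    e=err(q,p,R); J=np.array([(err(q,p,R)-err(q+1e-5*np.eye(7)[i],p,R))/1e-5 for i in range(7)]).T
    return q+J.T@np.linalg.solve(J@J.T+1e-4*np.eye(6),e)
def sim(q,wps,show=True):
    """follow straight interpolation"""
    for p,r in wps:
        p0,R0=fk(q,S,PP);R1=Ro.from_euler('xyz',r);v=(R0.inv()*R1).as_rotvec()
        n=max(4,int(np.linalg.norm(v)/.05),int(np.linalg.norm(np.array(p)-p0)/15))
        for k in range(1,n+1):
            for _ in range(3): q=np.clip(step(q,p0+(np.array(p)-p0)*k/n,R0*Ro.from_rotvec(v*k/n)),LO,HI)
        e=err(q,np.array(p),R1)
        if show: print(np.round(p),np.round(r,2),q.round(2),"err",round(np.linalg.norm(e[:3])*300,1),round(np.linalg.norm(e[3:]),3))
    return q
E
python3 - <<'E'
from fk import *; from station import arm
pi=np.pi;r=[pi,-.61,.023]
q0=np.array([1.0509,.4777,.02237,1.5563,-.0115,1.1093,-.0831])
print("first trip");sim(q0,[([350,-480,235],[pi,-.35,.2]),([400,-350,235],r),([440,-220,235],r),([460,-110,230],r),([492.8,-51.2,212.9],r),([560,-33,130],r)])
print("good configs")
for til in (-.5,-.61):
  for yaw in (.023,.023+pi):
    R=Ro.from_euler('xyz',[pi,til,.023])*Ro.from_euler('z',yaw-.023)
    for x,z in ((558,131),(558,177),(500,259)):
      s=least_squares(lambda q:np.r_[err(q,np.array([x,-32,z]),R)*50,.1*q[[0,2,4]]],[0,.2,0,2,0,.5,-1.5 if yaw<1 else 1.5],bounds=(LO,HI));print(til,x,z,s.x.round(2),round(np.abs(s.fun[:6]).max(),2))
q=arm.state()["joints"]
print("A: rotate back with relative yaw");
sim(q,[([400,240,256],[pi,0,.9+.2]),([455,110,256],[pi,0,1.3]),([470,-30,256],[pi,0,1.6]),([470,-30,256],[pi,0,.8]),([470,-30,256],[pi,0,.02])])
E
```

```text
first trip
[ 350 -480  235] [ 3.14 -0.35  0.2 ] [ 1.1   0.3  -0.1   1.85 -0.38  0.91 -0.14] err 0.0 0.0
[ 400 -350  235] [ 3.14 -0.61  0.02] [ 1.13  0.12 -0.25  2.19 -0.84  0.6  -0.01] err 0.0 0.0
[ 440 -220  235] [ 3.14 -0.61  0.02] [ 0.96 -0.01 -0.4   2.33 -0.86  0.43 -0.26] err 0.0 0.0
[ 460 -110  230] [ 3.14 -0.61  0.02] [ 0.85 -0.09 -0.61  2.4  -0.75  0.28 -0.65] err 0.0 0.0
[493. -51. 213.] [ 3.14 -0.61  0.02] [ 0.89 -0.   -0.88  2.39 -0.14  0.17 -1.4 ] err 7.6 0.023
[560 -33 130] [ 3.14 -0.61  0.02] [ 0.8   0.4  -0.98  2.33  1.75  0.34 -2.96] err 0.8 0.277
good configs
-0.5 558 131 [ 0.3   0.27 -0.41  2.28  0.86  0.17 -2.43] 0.0
-0.5 558 177 [-0.07  0.15  0.    2.27  0.09  0.22 -1.7 ] 0.0
-0.5 500 259 [-0.03 -0.09 -0.04  2.28  0.05  0.45 -1.66] 0.0
-0.5 558 131 [ 0.3   0.27 -0.41  2.28  0.86  0.17  0.71] 0.0
-0.5 558 177 [-0.07  0.15  0.    2.27  0.09  0.22  1.44] 0.0
-0.5 500 259 [-0.03 -0.09 -0.04  2.28  0.05  0.45  1.48] 0.0
-0.61 558 131 [ 1.1   0.67 -1.41  2.3   1.62  0.66 -2.96] 1.12
-0.61 558 177 [ 0.6   0.2  -0.72  2.31  1.19  0.17 -2.76] 0.0
-0.61 500 259 [-0.02 -0.12 -0.06  2.36  0.09  0.29 -1.7 ] 0.0
-0.61 558 131 [ 0.53  0.3  -0.67  2.35  1.89  0.22 -0.29] 0.0
-0.61 558 177 [ 0.6   0.2  -0.72  2.31  1.19  0.17  0.38] 0.0
-0.61 500 259 [-0.02 -0.12 -0.06  2.36  0.09  0.29  1.44] 0.0
A: rotate back with relative yaw
[400 240 256] [3.14 0.   1.1 ] [ 0.49  0.4  -1.41  1.94  0.43  1.17 -1.55] err 1.6 0.003
[455 110 256] [3.14 0.   1.3 ] [ 0.79  0.41 -1.41  1.94  0.44  1.17 -1.06] err 1.6 0.003
[470 -30 256] [3.14 0.   1.6 ] [ 1.09  0.42 -1.41  1.93  0.45  1.18 -0.46] err 2.5 0.005
[470 -30 256] [3.14 0.   0.8 ] [ 0.98  0.3  -1.21  1.93  0.31  1.12 -1.13] err 0.0 0.0
[470 -30 256] [3.14 0.   0.02] [ 0.86  0.24 -1.05  1.94  0.23  1.09 -1.84] err 0.0 0.0
```

```bash
nproc; cat > srch.py <<'E'
from fk import *; from multiprocessing import Pool; import time,fk
from station import arm
pi=np.pi
q0=np.array(arm.state()["joints"])
def go(q,p,r):
    p0,R0=fk_(q);R1=Ro.from_euler('xyz',r);v=(R0.inv()*R1).as_rotvec()
    n=max(3,int(np.linalg.norm(v)/.12),int(np.linalg.norm(np.array(p)-p0)/40))
    for k in range(1,n+1): q=np.clip(step(q,p0+(np.array(p)-p0)*k/n,R0*Ro.from_rotvec(v*k/n)),LO,HI)
    return q
fk_=lambda q:fk.fk(q,S,PP)
def run(seed):
    g=np.random.default_rng(seed);w=[]
    for i in range(g.integers(1,3)):
        az=g.uniform(-.9,1);rr=g.uniform(450,750)
        w.append(([round(rr*np.cos(az)),round(rr*np.sin(az)),round(g.uniform(230,380))],[pi+round(g.uniform(-.5,.5),1),round(g.uniform(-.5,.4),1),round(az+g.uniform(-1.2,1.2),1)]))
    w.append(([480,-30,255],[pi,0,0.02]))
    q=q0
    for p,r in w: q=go(q,p,r)
    e=err(q,np.array(w[-1][0]),Ro.from_euler('xyz',w[-1][1]))
    return abs(q[2])+abs(q[4])+abs(q[0])+10*np.linalg.norm(e),q.round(2).tolist(),w
if __name__=="__main__":
    t=time.time();o=[]
    with Pool() as P:
        for x in P.imap_unordered(run,range(4000)):
            o.append(x)
            if time.time()-t>120: P.terminate();break
    o.sort(key=lambda x:x[0]);print(len(o))
    for x in o[:4]: print(x)
E
OMP_NUM_THREADS=1 python3 srch.py
```

```text
4
2883
(np.float64(0.3127189339744728), [0.07, 0.13, -0.15, 1.97, 0.02, 1.05, -1.64], [([448, 366, 271], [2.641592653589793, -0.4, 0.8]), ([532, -474, 262], [3.241592653589793, -0.5, -0.5]), ([480, -30, 255], [3.141592653589793, 0, 0.02])])
(np.float64(0.4049345200458869), [-0.18, 0.12, 0.13, 1.98, -0.01, 1.04, -1.6], [([301, 390, 357], [3.041592653589793, -0.5, -0.1]), ([601, -384, 304], [3.241592653589793, -0.2, 0.4]), ([480, -30, 255], [3.141592653589793, 0, 0.02])])
(np.float64(0.45606826480913776), [-0.21, 0.12, 0.15, 1.98, -0.02, 1.04, -1.6], [([328, 416, 314], [2.641592653589793, -0.2, 0.4]), ([339, -392, 297], [3.141592653589793, -0.3, -0.2]), ([480, -30, 255], [3.141592653589793, 0, 0.02])])
(np.float64(0.47046539419093036), [0.14, 0.13, -0.23, 1.96, 0.04, 1.05, -1.66], [([360, 318, 257], [2.8415926535897933, -0.2, 0.5]), ([341, -421, 232], [3.241592653589793, -0.1, 0.2]), ([480, -30, 255], [3.141592653589793, 0, 0.02])])
```

```bash
cat >> plan.py <<'E'
def path(wps,mm=30,rad=.12,claw=1,extra=2):
    """straight interpolated path, split into calls"""
    c=json.load(open("cmd.json"));p=np.array(c["p"]);R=Ro.from_euler('xyz',c["r"]);K=[]
    for q,r in wps:
        q=np.array(q,float);R1=Ro.from_euler('xyz',r);v=(R.inv()*R1).as_rotvec()
        n=max(1,int(np.ceil(max(np.linalg.norm(v)/rad,np.linalg.norm(q-p)/mm))))
        K+=[(p+(q-p)*k/n,(R*Ro.from_rotvec(v*k/n)).as_euler('xyz')) for k in range(1,n+1)]; p,R=q,R1
    K+=[K[-1]]*extra; ch=[];i=0
    base=np.array(c["p"])
    while i<len(K):
        j=i
        while j<len(K) and j-i<8 and np.linalg.norm(K[j][0]-base)<150: j+=1
        rows([(a,b,claw,1) for a,b in K[i:j]]); base=K[j-1][0]; i=j
E
python3 - <<'E'
from sync import *
sync(); pi=np.pi
path([([301,390,357],[3.04,-.5,-.1]),([601,-384,304],[3.24,-.2,.4]),([480,-30,255],[pi,0,.02])],mm=37)
E
```

```text
8 [[[-0.011, 0.013, 0.03, 0.019, -0.022, -0.067, 1.0], [-0.021, 0.026, 0.061, 0.039, -0.045, -0.135, 1.0], [-0.032, 0.039, 0.091, 0.058, -0.067, -0.202, 1.0], [-0.042, 0.052, 0.122, 0.077, -0.089, -0.27, 1.0], [-0.053, 0.065, 0.152, 0.096, -0.112, -0.337, 1.0], [-0.063, 0.078, 0.183, 0.116, -0.134, -0.405, 1.0], [-0.074, 0.092, 0.213, 0.135, -0.156, -0.472, 1.0], [-0.084, 0.105, 0.244, 0.154, -0.179, -0.539, 1.0]]]
6 [[[-0.011, 0.013, 0.03, 0.025, -0.021, -0.066, 1.0], [-0.021, 0.026, 0.061, 0.05, -0.043, -0.132, 1.0], [-0.016, 0.022, 0.054, 0.103, 0.183, -0.065, 1.0], [-0.011, 0.018, 0.047, 0.156, 0.408, 0.001, 1.0], [-0.006, 0.015, 0.041, 0.21, 0.634, 0.068, 1.0], [-0.001, 0.011, 0.034, 0.263, 0.859, 0.135, 1.0]]]
4 [[[0.005, -0.004, -0.006, 0.074, 0.219, 0.07, 1.0], [0.01, -0.008, -0.013, 0.149, 0.437, 0.139, 1.0], [0.016, -0.012, -0.02, 0.223, 0.655, 0.209, 1.0], [0.021, -0.017, -0.026, 0.298, 0.874, 0.279, 1.0]]]
4 [[[0.005, -0.004, -0.007, 0.059, 0.228, 0.051, 1.0], [0.01, -0.008, -0.013, 0.119, 0.456, 0.102, 1.0], [0.015, -0.012, -0.02, 0.178, 0.684, 0.153, 1.0], [0.02, -0.016
[... 590 characters left out ...]
23, 0.003, 1.0], [0.011, -0.018, -0.008, 0.008, 0.499, 0.047, 1.0], [0.006, -0.023, 0.003, 0.002, 0.274, 0.091, 1.0], [0.002, -0.029, 0.014, -0.004, 0.05, 0.135, 1.0], [-0.002, -0.034, 0.025, -0.009, -0.174, 0.179, 1.0], [-0.007, -0.039, 0.036, -0.015, -0.399, 0.223, 1.0]]]
4 [[[-0.004, -0.005, 0.011, -0.026, -0.223, 0.041, 1.0], [-0.008, -0.011, 0.022, -0.052, -0.446, 0.082, 1.0], [-0.011, -0.016, 0.033, -0.078, -0.67, 0.124, 1.0], [-0.015, -0.021, 0.045, -0.104, -0.893, 0.165, 1.0]]]
4 [[[-0.004, -0.005, 0.011, -0.055, -0.22, 0.033, 1.0], [-0.008, -0.01, 0.022, -0.11, -0.439, 0.066, 1.0], [-0.008, -0.01, 0.022, -0.11, -0.439, 0.066, 1.0], [-0.008, -0.01, 0.022, -0.11, -0.439, 0.066, 1.0]]]
```

Emit:
servo_tool:
  motion:
    - [[-0.011,0.013,0.03,0.019,-0.022,-0.067,1.0],[-0.021,0.026,0.061,0.039,-0.045,-0.135,1.0],[-0.032,0.039,0.091,0.058,-0.067,-0.202,1.0],[-0.042,0.052,0.122,0.077,-0.089,-0.27,1.0],[-0.053,0.065,0.152,0.096,-0.112,-0.337,1.0],[-0.063,0.078,0.183,0.116,-0.134,-0.405,1.0],[-0.074,0.092,0.213,0.135,-0.156,-0.472,1.0],[-0.084,0.105,0.244,0.154,-0.179,-0.539,1.0]]

```text
t: 8.3
tcp_pos: [308.6, 373.2, 323.4]
tool_rot: [2.999, -0.353, 0.181]
contact_force: [0.0, -0.2, -0.8]
grip_width: 85.1
finger_force: 0.0
```

Emit:
servo_tool:
  motion:
    - [[-0.011,0.013,0.03,0.025,-0.021,-0.066,1.0],[-0.021,0.026,0.061,0.05,-0.043,-0.132,1.0],[-0.016,0.022,0.054,0.103,0.183,-0.065,1.0],[-0.011,0.018,0.047,0.156,0.408,0.001,1.0],[-0.006,0.015,0.041,0.21,0.634,0.068,1.0],[-0.001,0.011,0.034,0.263,0.859,0.135,1.0]]

```text
t: 8.9
tcp_pos: [370.2, 248.9, 334.0]
tool_rot: [3.034, -0.397, 0.074]
contact_force: [0.6, -1.1, 0.4]
grip_width: 85.5
finger_force: 0.0
```

Emit:
servo_tool:
  motion:
    - [[0.005,-0.004,-0.006,0.074,0.219,0.07,1.0],[0.01,-0.008,-0.013,0.149,0.437,0.139,1.0],[0.016,-0.012,-0.02,0.223,0.655,0.209,1.0],[0.021,-0.017,-0.026,0.298,0.874,0.279,1.0]]

```text
t: 9.3
tcp_pos: [431.5, 117.3, 326.1]
tool_rot: [3.071, -0.337, 0.154]
contact_force: [0.1, 1.4, -0.2]
grip_width: 85.4
finger_force: 0.0
```

Emit:
servo_tool:
  motion:
    - [[0.005,-0.004,-0.007,0.059,0.228,0.051,1.0],[0.01,-0.008,-0.013,0.119,0.456,0.102,1.0],[0.015,-0.012,-0.02,0.178,0.684,0.153,1.0],[0.02,-0.016,-0.026,0.238,0.912,0.205,1.0]]

```text
t: 9.7
tcp_pos: [492.6, -13.2, 318.0]
tool_rot: [3.109, -0.283, 0.237]
contact_force: [0.5, 0.9, 0.8]
grip_width: 85.5
finger_force: 0.0
```

Emit:
servo_tool:
  motion:
    - [[0.005,-0.004,-0.007,0.043,0.234,0.034,1.0],[0.01,-0.008,-0.013,0.085,0.469,0.068,1.0],[0.015,-0.012,-0.02,0.128,0.704,0.102,1.0],[0.02,-0.016,-0.027,0.171,0.939,0.137,1.0]]

```text
t: 10.1
tcp_pos: [553.9, -143.6, 310.0]
tool_rot: [-3.134, -0.232, 0.324]
contact_force: [0.6, 0.5, 0.4]
grip_width: 85.3
finger_force: 0.0
```

Emit:
servo_tool:
  motion:
    - [[0.005,-0.004,-0.006,0.024,0.239,0.017,1.0],[0.01,-0.008,-0.013,0.048,0.478,0.035,1.0],[0.015,-0.012,-0.019,0.072,0.718,0.052,1.0],[0.021,-0.016,-0.026,0.096,0.957,0.07,1.0]]

```text
t: 10.5
tcp_pos: [615.3, -274.2, 301.8]
tool_rot: [-3.085, -0.183, 0.409]
contact_force: [0.5, 0.1, 0.3]
grip_width: 85.3
finger_force: 0.0
```

Emit:
servo_tool:
  motion:
    - [[0.005,-0.005,-0.006,0.004,0.241,0.001,1.0],[0.01,-0.009,-0.013,0.009,0.482,0.002,1.0],[0.015,-0.013,-0.019,0.014,0.723,0.003,1.0],[0.011,-0.018,-0.008,0.008,0.499,0.047,1.0],[0.006,-0.023,0.003,0.002,0.274,0.091,1.0],[0.002,-0.029,0.014,-0.004,0.05,0.135,1.0],[-0.002,-0.034,0.025,-0.009,-0.174,0.179,1.0],[-0.007,-0.039,0.036,-0.015,-0.399,0.223,1.0]]

```text
t: 11.3
tcp_pos: [592.7, -214.1, 271.6]
tool_rot: [-3.095, -0.055, 0.299]
contact_force: [-0.4, 0.3, -0.0]
grip_width: 85.4
finger_force: 0.0
```

Emit:
servo_tool:
  motion:
    - [[-0.004,-0.005,0.011,-0.026,-0.223,0.041,1.0],[-0.008,-0.011,0.022,-0.052,-0.446,0.082,1.0],[-0.011,-0.016,0.033,-0.078,-0.67,0.124,1.0],[-0.015,-0.021,0.045,-0.104,-0.893,0.165,1.0]]

```text
t: 11.7
tcp_pos: [538.8, -89.4, 252.5]
tool_rot: [-3.139, 0.015, 0.16]
contact_force: [0.5, 0.8, -0.3]
grip_width: 85.3
finger_force: 0.0
```

Emit:
servo_tool:
  motion:
    - [[-0.004,-0.005,0.011,-0.055,-0.22,0.033,1.0],[-0.008,-0.01,0.022,-0.11,-0.439,0.066,1.0],[-0.008,-0.01,0.022,-0.11,-0.439,0.066,1.0],[-0.008,-0.01,0.022,-0.11,-0.439,0.066,1.0]]

```text
t: 12.1
tcp_pos: [512.8, -27.1, 243.2]
tool_rot: [3.118, 0.045, 0.095]
contact_force: [0.0, 0.0, -0.0]
grip_width: 85.4
finger_force: 0.0
```

```bash
python3 - <<'E'
from sync import *; from fk import *
q=sync()['joints'];print(q.round(2))
pi=np.pi
for t in (.4,.47,.55):
  a=np.array([np.sin(t),0,-np.cos(t)]);r=[pi,-t,.023];
  print(t);sim(q,[(W([-50,0,128])-90*a,r),(W([-50,0,128])-3*a,r),(W([-50,0,168])-3*a,r)])
E
```

```text
[-0.47  0.22  0.46  1.91 -0.08  1.08 -1.46]
0.4
[521. -32. 211.] [ 3.14 -0.4   0.02] [-0.5   0.04  0.45  2.26 -0.01  0.45 -1.59] err 0.0 0.0
[555. -32. 131.] [ 3.14 -0.4   0.02] [-0.35  0.26  0.33  2.26 -0.3   0.25 -1.32] err 0.0 0.0
[555. -32. 171.] [ 3.14 -0.4   0.02] [-0.44  0.18  0.43  2.23 -0.2   0.35 -1.41] err 0.0 0.0
0.47
[515. -32. 208.] [ 3.14 -0.47  0.02] [-0.51  0.01  0.45  2.32  0.04  0.34 -1.65] err 0.0 0.0
[555. -32. 131.] [ 3.14 -0.47  0.02] [-0.3   0.24  0.26  2.3  -0.34  0.17 -1.28] err 9.5 0.028
[555. -32. 171.] [ 3.14 -0.47  0.02] [-0.43  0.16  0.41  2.28 -0.22  0.25 -1.39] err 0.0 0.0
0.55
[509. -32. 205.] [ 3.14 -0.55  0.02] [-0.51 -0.02  0.43  2.4   0.16  0.22 -1.76] err 0.0 0.0
[554. -32. 131.] [ 3.14 -0.55  0.02] [-0.19  0.22  0.13  2.36 -0.43  0.17 -1.18] err 51.9 0.154
[554. -32. 171.] [ 3.14 -0.55  0.02] [-0.38  0.15  0.35  2.34 -0.27  0.17 -1.34] err 16.2 0.048
```

```bash
python3 - <<'E'
from sync import *
sync();t=.4;a=Rs.apply([np.sin(t),0,-np.cos(t)]);r=[np.pi,-t,.023];G=W([-53,0,127])-3*a;print(G)
path([(G-90*a,r),(G,r)],mm=22,rad=.1,extra=3)
E
```

```text
[551.74607184 -32.24576002 129.76318298]
8 [[[0.001, 0.028, 0.005, 0.006, 0.007, 0.041, 1.0], [0.001, 0.057, 0.01, 0.013, 0.015, 0.081, 1.0], [0.002, 0.085, 0.015, 0.019, 0.022, 0.122, 1.0], [0.003, 0.113, 0.019, 0.025, 0.029, 0.163, 1.0], [0.003, 0.141, 0.024, 0.031, 0.037, 0.203, 1.0], [0.003, 0.141, 0.024, 0.083, 0.038, 0.312, 1.0], [0.003, 0.141, 0.024, 0.135, 0.038, 0.42, 1.0], [0.003, 0.141, 0.024, 0.186, 0.039, 0.528, 1.0]]]
5 [[[0.0, 0.0, 0.0, 0.0, 0.0, 0.12, 1.0], [0.0, 0.0, 0.0, 0.0, 0.0, 0.24, 1.0], [0.0, 0.0, 0.0, 0.0, 0.0, 0.24, 1.0], [0.0, 0.0, 0.0, 0.0, 0.0, 0.24, 1.0], [0.0, 0.0, 0.0, 0.0, 0.0, 0.24, 1.0]]]
```

Emit:
servo_tool:
  motion:
    - [[0.001,0.028,0.005,0.006,0.007,0.041,1.0],[0.001,0.057,0.01,0.013,0.015,0.081,1.0],[0.002,0.085,0.015,0.019,0.022,0.122,1.0],[0.003,0.113,0.019,0.025,0.029,0.163,1.0],[0.003,0.141,0.024,0.031,0.037,0.203,1.0],[0.003,0.141,0.024,0.083,0.038,0.312,1.0],[0.003,0.141,0.024,0.135,0.038,0.42,1.0],[0.003,0.141,0.024,0.186,0.039,0.528,1.0]]

```text
t: 12.9
tcp_pos: [538.7, -34.5, 163.0]
tool_rot: [3.139, -0.4, 0.021]
contact_force: [0.7, -0.2, -0.4]
grip_width: 85.3
finger_force: 0.0
```

Emit:
servo_tool:
  motion:
    - [[0.0,0.0,0.0,0.0,0.0,0.12,1.0],[0.0,0.0,0.0,0.0,0.0,0.24,1.0],[0.0,0.0,0.0,0.0,0.0,0.24,1.0],[0.0,0.0,0.0,0.0,0.0,0.24,1.0],[0.0,0.0,0.0,0.0,0.0,0.24,1.0]]

```text
t: 13.4
tcp_pos: [552.6, -32.3, 130.6]
tool_rot: [3.139, -0.4, 0.023]
contact_force: [0.3, -0.5, 0.8]
grip_width: 85.8
finger_force: 0.0
```

```bash
python3 - <<'E'
from sync import *
s=sync();print(s["joints"].round(2));t=.4;a=Rs.apply([np.sin(t),0,-np.cos(t)]);r=[np.pi,-t,.023];G=W([-53,0,127])-3*a;print(G)
rows([(G,r,1,3),(G,r,-1,5)])
E
```

```text
[-0.37  0.25  0.34  2.26 -0.28  0.26 -1.34]
[551.74607184 -32.24576002 129.76318298]
8 [[[0.001, 0.0, 0.0, -0.007, 0.0, 0.003, 1.0], [0.001, 0.0, 0.0, -0.007, 0.0, 0.003, 1.0], [0.001, 0.0, 0.0, -0.007, 0.0, 0.003, 1.0], [0.001, 0.0, 0.0, -0.007, 0.0, 0.003, -1.0], [0.001, 0.0, 0.0, -0.007, 0.0, 0.003, -1.0], [0.001, 0.0, 0.0, -0.007, 0.0, 0.003, -1.0], [0.001, 0.0, 0.0, -0.007, 0.0, 0.003, -1.0], [0.001, 0.0, 0.0, -0.007, 0.0, 0.003, -1.0]]]
```

Emit:
servo_tool:
  motion:
    - [[0,0,0,0,0,0,0],[0,0,0,0,0,0,-0.5],[0,0,0,0,0,0,-1],[0,0,0,0,0,0,-1],[0,0,0,0,0,0,-1],[0,0,0,0,0,0,-1],[0,0,0,0,0,0,-1],[0,0,0,0,0,0,-1]]

```text
t: 14.2
tcp_pos: [552.4, -31.8, 129.6]
tool_rot: [3.139, -0.399, 0.024]
contact_force: [-0.3, -4.9, 2.3]
grip_width: 1.2
finger_force: 55.0
```

```bash
python3 - <<'E'
from h import *
s=imaging.grab_frame("side");t=imaging.grab_frame("top")
b=np.hstack([cv2.resize(s[140:220,230:310],None,fx=5,fy=5,interpolation=cv2.INTER_CUBIC),cv2.resize(t[170:250,225:305],None,fx=5,fy=5,interpolation=cv2.INTER_CUBIC)])
cv2.imwrite("pics/c2.png",cv2.convertScaleAbs(b,alpha=2.2))
s=arm.state();print(s["grip_width"],s["finger_force"],s["contact_force"],s["tcp_pos"])
E
```

```text
1.3669109837253355 54.74383592605591 [ 0.13878605 -5.24616481  1.19805454] [552.40448074 -31.75735131 129.65821665]
```

View pics/c2.png

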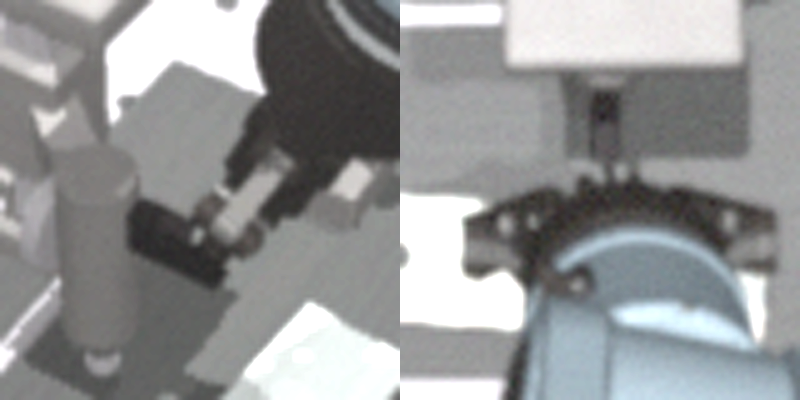

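```bash
python3 - <<'E'
from h import *; from plan import *
s=arm.state();R=Ro.from_euler('xyz',s["tool_rot"])
for d in (-60,-20,0,10,22): print(d,(s["tcp_pos"]+R.apply([0,0,d])).round(0),proj("side",s["tcp_pos"]+R.apply([0,0,d])),proj("side",s["tcp_pos"]+R.apply([0,-10,d])))
print([ (x,z,proj("side",W([x,6,z])).tolist()) for x in(-62,-18) for z in (116,140)])
E
```

```text
-60 [529. -32. 185.] [282.9 175.2] [280.2 178.4]
-20 [545. -32. 148.] [275.3 185.1] [272.7 188.3]
0 [552. -32. 130.] [271.8 189.8] [269.2 192.9]
10 [556. -32. 120.] [270.1 192.1] [267.5 195.2]
22 [561. -32. 109.] [268.1 194.7] [265.6 197.8]
[(-62, 116, [273.8, 197.6]), (-62, 140, [274.1, 189.7]), (-18, 116, [255.7, 189.1]), (-18, 140, [255.6, 181.2])]
```

Emit:
servo_tool:
  motion:
    - [[0,0,0,-0.013,0,-0.03,-1],[0,0,0,-0.026,0,-0.06,-1],[0,0,0,-0.026,0,-0.06,-1]]

```text
t: 14.6
tcp_pos: [544.8, -30.5, 136.7]
tool_rot: [3.14, -0.398, 0.026]
contact_force: [0.2, -0.0, 0.0]
grip_width: -0.1
finger_force: 0.0
```

```bash
python3 - <<'E'
from h import *
s=imaging.grab_frame("side");t=imaging.grab_frame("top")
z=lambda a:(255*(cv2.resize(a,None,fx=10,fy=10,interpolation=cv2.INTER_CUBIC)/255.)**.5).astype(np.uint8)[:,:,::-1]
c=np.hstack([z(s[165:205,250:290]),z(t[185:225,245:285])])
cv2.imwrite("pics/c3.png",c)
E
```

```text
(no output)
```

View pics/c3.png

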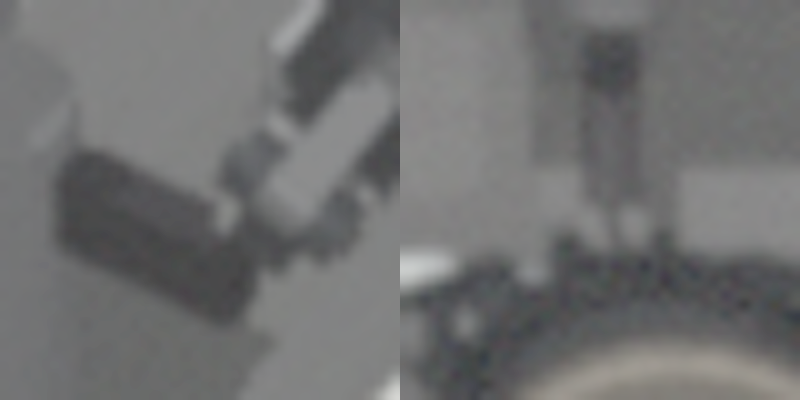

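```bash
python3 - <<'E'
from h import *; from plan import *
s=arm.state();R=Ro.from_euler('xyz',s["tool_rot"])
for d in (-30,-15,0,22): print(d,(s["tcp_pos"]+R.apply([0,0,d])).round(0),proj("side",s["tcp_pos"]+R.apply([0,0,d])),proj("top",s["tcp_pos"]+R.apply([0,0,d])),proj("side",s["tcp_pos"]+R.apply([11,0,d])),proj("side",s["tcp_pos"]+R.apply([-11,0,d])))
print(tri((266.5,205.5),(274,189)), tri((266.5,205.5),(272.5,186)))
print([proj("top",W([-62,0,z])) for z in (140,116)])
E
```

```text
-30 [534. -31. 164.] [280.1 182.1] [265.9 211.5] [275.6 178.6] [284.5 185.7]
-15 [539. -31. 150.] [277.3 185.8] [265.6 209.5] [272.9 182.3] [281.6 189.3]
0 [545. -31. 137.] [274.5 189.3] [265.2 207.7] [270.3 185.9] [278.8 192.7]
22 [554. -30. 116.] [270.7 194.3] [264.7 205.1] [266.5 191. ] [274.9 197.6]
[549.72406076 -33.94765544 132.01027073] [550.35161509 -32.66572077 141.17591565]
[array([266.2, 208.1]), array([265.6, 209.6])]
```

```bash
python3 - <<'E'
from sync import *; from fk import *
q=sync()['joints'];pi=np.pi
for t in (.3,.36,.4):
  a=Rs.apply([np.sin(t),0,-np.cos(t)]);r=[pi,-t,.023];G=W([-53,0,127])+17*a
  print(t,G);sim(q,[(G-60*a,r),(G,r),(G+[0,0,37],r)])
E
```

```text
0.3 [557.93653265 -32.10335431 110.75927968]
[540. -33. 168.] [ 3.14 -0.3   0.02] [-0.45  0.2   0.44  2.18 -0.18  0.48 -1.43] err 0.0 0.0
[558. -32. 111.] [ 3.14 -0.3   0.02] [-0.36  0.33  0.35  2.19 -0.31  0.36 -1.32] err 0.0 0.0
[558. -32. 148.] [ 3.14 -0.3   0.02] [-0.42  0.26  0.42  2.16 -0.24  0.45 -1.38] err 0.0 0.0
0.36 [558.90109592 -32.08116545 111.089754  ]
[538. -33. 167.] [ 3.14 -0.36  0.02] [-0.46  0.17  0.44  2.24 -0.18  0.4  -1.43] err 0.0 0.0
[559. -32. 111.] [ 3.14 -0.36  0.02] [-0.33  0.31  0.32  2.23 -0.33  0.27 -1.29] err 0.0 0.0
[559. -32. 148.] [ 3.14 -0.36  0.02] [-0.41  0.24  0.4   2.21 -0.26  0.36 -1.36] err 0.0 0.0
0.4 [559.53237876 -32.06664338 111.3419631 ]
[536. -33. 167.] [ 3.14 -0.4   0.02] [-0.46  0.16  0.44  2.27 -0.18  0.33 -1.43] err 0.0 0.0
[560. -32. 111.] [ 3.14 -0.4   0.02] [-0.31  0.3   0.28  2.26 -0.35  0.21 -1.27] err 0.0 0.0
[560. -32. 148.] [ 3.14 -0.4   0.02] [-0.4   0.23  0.39  2.23 -0.27  0.3  -1.34] err 0.0 0.0
```

```bash
python3 - <<'E'
from sync import *
sync();t=.38;a=Rs.apply([np.sin(t),0,-np.cos(t)]);r=[np.pi,-t,.023];G=W([-52,0,127])+17*a;print(G)
path([(G-70*a,r)],mm=15,extra=3)
path([(G,r)],mm=15,extra=3)
E
```

```text
[560.2177336  -32.05087744 111.2127012 ]
6 [[[0.0, -0.002, 0.0, 0.012, 0.004, -0.091, 1.0], [0.0, -0.004, 0.001, 0.023, 0.008, -0.181, 1.0], [0.0, -0.006, 0.001, 0.035, 0.013, -0.272, 1.0], [0.0, -0.006, 0.001, 0.035, 0.013, -0.272, 1.0], [0.0, -0.006, 0.001, 0.035, 0.013, -0.272, 1.0], [0.0, -0.006, 0.001, 0.035, 0.013, -0.272, 1.0]]]
8 [[[0.0, 0.0, 0.0, 0.0, 0.0, 0.093, 1.0], [0.0, 0.0, 0.0, 0.0, 0.0, 0.187, 1.0], [0.0, 0.0, 0.0, 0.0, 0.0, 0.28, 1.0], [0.0, 0.0, 0.0, 0.0, -0.001, 0.373, 1.0], [0.0, 0.0, 0.0, 0.0, -0.001, 0.467, 1.0], [0.0, 0.0, 0.0, 0.0, -0.001, 0.467, 1.0], [0.0, 0.0, 0.0, 0.0, -0.001, 0.467, 1.0], [0.0, 0.0, 0.0, 0.0, -0.001, 0.467, 1.0]]]
```

Emit:
servo_tool:
  motion:
    - [[0.0,-0.002,0.0,0.012,0.004,-0.091,1.0],[0.0,-0.004,0.001,0.023,0.008,-0.181,1.0],[0.0,-0.006,0.001,0.035,0.013,-0.272,1.0],[0.0,-0.006,0.001,0.035,0.013,-0.272,1.0],[0.0,-0.006,0.001,0.035,0.013,-0.272,1.0],[0.0,-0.006,0.001,0.035,0.013,-0.272,1.0]]

```text
t: 15.3
tcp_pos: [534.0, -32.9, 175.2]
tool_rot: [3.14, -0.378, 0.022]
contact_force: [1.4, 0.2, -0.3]
grip_width: 84.5
finger_force: 0.0
```

Emit:
servo_tool:
  motion:
    - [[0.0,0.0,0.0,0.0,0.0,0.093,1.0],[0.0,0.0,0.0,0.0,0.0,0.187,1.0],[0.0,0.0,0.0,0.0,0.0,0.28,1.0],[0.0,0.0,0.0,0.0,-0.001,0.373,1.0],[0.0,0.0,0.0,0.0,-0.001,0.467,1.0],[0.0,0.0,0.0,0.0,-0.001,0.467,1.0],[0.0,0.0,0.0,0.0,-0.001,0.467,1.0]]

```text
t: 16.0
tcp_pos: [559.7, -32.9, 110.3]
tool_rot: [3.14, -0.378, 0.021]
contact_force: [0.1, 1.0, 0.1]
grip_width: 85.3
finger_force: 0.0
```

Emit:
servo_tool:
  motion:
    - [[0,0,0,0,0,0,-1],[0,0,0,0,0,0,-1],[0,0,0,0,0,0,-1],[0,0,0,0,0,0,-1],[0,0,0,0,0,0,-1],[0,0,0,0,0,0,-1],[0,0,0,0,0,0,-1]]

```text
t: 16.7
tcp_pos: [560.2, -31.9, 111.1]
tool_rot: [3.141, -0.379, 0.022]
contact_force: [-3.6, 2.1, 5.1]
grip_width: 10.4
finger_force: 61.3
```

```bash
python3 - <<'E'
from sync import *
s=sync();path([(s["tcp_pos"]+[0,0,37],s["tool_rot"])],mm=7,claw=-1,extra=2)
E
```

```text
8 [[[0.0, 0.0, 0.0, 0.015, 0.0, -0.038, -1.0], [0.0, 0.0, 0.0, 0.03, 0.0, -0.076, -1.0], [0.0, 0.0, 0.0, 0.046, 0.0, -0.115, -1.0], [0.0, 0.0, 0.0, 0.061, 0.0, -0.153, -1.0], [0.0, 0.0, 0.0, 0.076, 0.0, -0.191, -1.0], [0.0, 0.0, 0.0, 0.091, 0.0, -0.229, -1.0], [0.0, 0.0, 0.0, 0.091, 0.0, -0.229, -1.0], [0.0, 0.0, 0.0, 0.091, 0.0, -0.229, -1.0]]]
```

Emit:
servo_tool:
  motion:
    - [[0.0,0.0,0.0,0.015,0.0,-0.038,-1.0],[0.0,0.0,0.0,0.03,0.0,-0.076,-1.0],[0.0,0.0,0.0,0.046,0.0,-0.115,-1.0],[0.0,0.0,0.0,0.061,0.0,-0.153,-1.0],[0.0,0.0,0.0,0.076,0.0,-0.191,-1.0],[0.0,0.0,0.0,0.091,0.0,-0.229,-1.0],[0.0,0.0,0.0,0.091,0.0,-0.229,-1.0],[0.0,0.0,0.0,0.091,0.0,-0.229,-1.0]]

```text
t: 17.5
tcp_pos: [560.2, -31.9, 147.9]
tool_rot: [3.141, -0.379, 0.023]
contact_force: [-0.5, 3.9, 0.5]
grip_width: 10.8
finger_force: 61.1
```

```bash
python3 - <<'E'
from h import *
s=imaging.grab_frame("side");cv2.imwrite("pics/s_up.png",s[:,:,::-1])
# black tab blob in side view
g=cv2.cvtColor(s,cv2.COLOR_RGB2GRAY);print(g[165:200:1,262].tolist());g0=cv2.cvtColor(cv2.imread("pics/side0.png"),cv2.COLOR_BGR2GRAY);print(g0[165:200,262].tolist())
print(g[185:225,251].tolist());print(g0[185:225,251].tolist())
E
```

```text
[67, 67, 63, 48, 26, 26, 27, 27, 25, 19, 19, 19, 20, 18, 21, 33, 56, 68, 69, 68, 67, 66, 66, 67, 66, 62, 48, 44, 43, 44, 45, 44, 45, 45, 44]
[60, 61, 61, 62, 62, 62, 62, 62, 62, 61, 62, 61, 62, 60, 61, 54, 31, 21, 23, 26, 25, 20, 21, 21, 21, 21, 21, 25, 35, 42, 40, 41, 42, 40, 41]
[52, 53, 53, 52, 52, 53, 53, 52, 52, 52, 52, 52, 53, 53, 47, 48, 63, 68, 69, 62, 47, 44, 44, 45, 44, 43, 45, 46, 46, 44, 45, 46, 45, 45, 45, 47, 55, 62, 60, 60]
[48, 49, 49, 47, 49, 50, 48, 48, 48, 48, 47, 48, 48, 49, 49, 49, 46, 47, 47, 48, 48, 48, 48, 48, 46, 41, 50, 60, 63, 59, 41, 34, 37, 35, 37, 40, 43, 53, 54, 55]
```

```bash
python3 - <<'E'
from h import *; from sync import *
for h in (5,9,13,46):
    xs=np.linspace(-60,-20,81);b=[proj("side",W([x,6,162-h])) for x in xs];t=[proj("side",W([x,-6,186-h])) for x in xs]
    f=lambda P:P[np.argmin([abs(p[0]-262) for p in P])][1]
    print(h,"top",f(t),"bottom",f(b))
s=sync();a=Ro.from_euler('xyz',s["tool_rot"]).apply([0,0,1])
rows([(s["tcp_pos"],s["tool_rot"],1,3),(s["tcp_pos"]-25*a,s["tool_rot"],1,2),(s["tcp_pos"]-55*a,s["tool_rot"],1,3)])
E
```

```text
5 top 164.7 bottom 178.4
9 top 166.2 bottom 179.8
13 top 167.6 bottom 181.1
46 top 179.1 bottom 192.1
8 [[[0.0, 0.0, 0.0, 0.0, 0.0, 0.0, 1.0], [0.0, 0.0, 0.0, 0.0, 0.0, 0.0, 1.0], [0.0, 0.0, 0.0, 0.0, 0.0, 0.0, 1.0], [0.0, 0.0, 0.0, 0.0, 0.0, -0.167, 1.0], [0.0, 0.0, 0.0, 0.0, 0.0, -0.167, 1.0], [0.0, 0.0, 0.0, 0.0, 0.0, -0.367, 1.0], [0.0, 0.0, 0.0, 0.0, 0.0, -0.367, 1.0], [0.0, 0.0, 0.0, 0.0, 0.0, -0.367, 1.0]]]
```

Emit:
servo_tool:
  motion:
    - [[0,0,0,0.006,0,-0.015,-1],[0,0,0,0.0123,0,-0.031,-1],[0,0,0,0.0123,0,-0.031,-1],[0,0,0,0.0123,0,-0.031,-1]]

```text
t: 17.95
tcp_pos: [560.2, -32.0, 152.5]
tool_rot: [3.14, -0.379, 0.023]
contact_force: [3.2, 4.6, -6.4]
grip_width: 10.6
finger_force: 60.0
```

Emit:
servo_tool:
  motion:
    - [[0.0,0.0,0.0,0.0,0.0,0.0,1.0],[0.0,0.0,0.0,0.0,0.0,0.0,1.0],[0.0,0.0,0.0,0.0,0.0,0.0,1.0],[0.0,0.0,0.0,0.0,0.0,-0.167,1.0],[0.0,0.0,0.0,0.0,0.0,-0.167,1.0],[0.0,0.0,0.0,0.0,0.0,-0.367,1.0],[0.0,0.0,0.0,0.0,0.0,-0.367,1.0],[0.0,0.0,0.0,0.0,0.0,-0.367,1.0]]

```text
t: 18.75
tcp_pos: [540.2, -32.6, 204.3]
tool_rot: [3.141, -0.381, 0.022]
contact_force: [-0.7, -1.0, -0.5]
grip_width: 85.4
finger_force: 0.0
```

```bash
python3 - <<'E'
from sync import *; from fk import *
s=sync();q=s["joints"];pi=np.pi
lug=np.array([531,115.5,40]);print(s["tcp_pos"])
wp=[([500,60,230],[pi,0,-.03]),(lug+[0,0,60],[pi,0,-.064]),(lug+[0,0,-18],[pi,0,-.064]),([602,139,22],[pi,0,.023])]
q2=sim(q,wp)
sim(q2,[([602,139,120],[pi,0,.023]),([480,20,240],[pi,-.2,.023]),([534,-33,175],[pi,-.38,.022]),([560,-32,111],[pi,-.38,.022])])
E
```

```text
[540.16917676 -32.63792489 204.30400796]
[500  60 230] [ 3.14  0.   -0.03] [-0.66  0.2   0.48  1.98 -0.11  0.99 -1.73] err 0.0 0.0
[531. 116. 100.] [ 3.14  0.   -0.06] [-0.65  0.45  0.4   2.   -0.25  0.74 -1.73] err 0.0 0.0
[531. 116.  22.] [ 3.14  0.   -0.06] [-0.59  0.57  0.33  2.03 -0.33  0.59 -1.67] err 0.0 0.0
[602 139  22] [3.14 0.   0.02] [-0.56  0.66  0.32  1.85 -0.31  0.68 -1.61] err 0.0 0.0
[602 139 120] [3.14 0.   0.02] [-0.61  0.52  0.38  1.81 -0.25  0.86 -1.66] err 0.0 0.0
[480  20 240] [ 3.14 -0.2   0.02] [-0.67  0.    0.49  2.16  0.04  0.78 -1.76] err 0.0 0.0
[534 -33 175] [ 3.14 -0.38  0.02] [-0.52  0.15  0.51  2.25 -0.18  0.39 -1.43] err 0.0 0.0
[560 -32 111] [ 3.14 -0.38  0.02] [-0.35  0.31  0.34  2.24 -0.4   0.24 -1.23] err 0.0 0.0
```

```bash
python3 - <<'E'
from sync import *
sync();pi=np.pi
path([([500,40,235],[pi,-.15,-.0]),([531,115.5,100],[pi,0,-.064])],mm=35,rad=.13,extra=3)
path([([531,115.5,26],[pi,0,-.064])],mm=15,extra=2)
E
```

```text
6 [[[-0.001, -0.024, 0.002, -0.054, -0.163, -0.095, 1.0], [-0.001, -0.049, 0.005, -0.108, -0.327, -0.19, 1.0], [-0.002, -0.073, 0.007, -0.163, -0.49, -0.286, 1.0], [-0.002, -0.083, 0.011, -0.189, -0.59, -0.102, 1.0], [-0.003, -0.093, 0.015, -0.216, -0.69, 0.081, 1.0], [-0.004, -0.102, 0.019, -0.242, -0.789, 0.264, 1.0]]]
5 [[[0.0, -0.01, 0.004, 0.026, -0.102, 0.182, 1.0], [0.0, -0.019, 0.008, 0.053, -0.205, 0.364, 1.0], [0.0, -0.019, 0.008, 0.053, -0.205, 0.364, 1.0], [0.0, -0.019, 0.008, 0.053, -0.205, 0.364, 1.0], [0.0, -0.019, 0.008, 0.053, -0.205, 0.364, 1.0]]]
7 [[[0.0, 0.0, 0.0, 0.0, 0.0, 0.099, 1.0], [0.0, 0.0, 0.0, 0.0, 0.0, 0.197, 1.0], [0.0, 0.0, 0.0, 0.0, 0.001, 0.296, 1.0], [0.0, 0.0, 0.0, 0.0, 0.001, 0.395, 1.0], [0.0, 0.0, 0.0, 0.0, 0.001, 0.493, 1.0], [0.0, 0.0, 0.0, 0.0, 0.001, 0.493, 1.0], [0.0, 0.0, 0.0, 0.0, 0.001, 0.493, 1.0]]]
```

Emit:
servo_tool:
  motion:
    - [[-0.001,-0.024,0.002,-0.054,-0.163,-0.095,1.0],[-0.001,-0.049,0.005,-0.108,-0.327,-0.19,1.0],[-0.002,-0.073,0.007,-0.163,-0.49,-0.286,1.0],[-0.002,-0.083,0.011,-0.189,-0.59,-0.102,1.0],[-0.003,-0.093,0.015,-0.216,-0.69,0.081,1.0],[-0.004,-0.102,0.019,-0.242,-0.789,0.264,1.0]]

```text
t: 19.35
tcp_pos: [518.4, 86.1, 151.7]
tool_rot: [-3.141, -0.057, -0.039]
contact_force: [0.0, 0.2, 0.6]
grip_width: 85.3
finger_force: 0.0
```

Emit:
servo_tool:
  motion:
    - [[0.0,-0.01,0.004,0.026,-0.102,0.182,1.0],[0.0,-0.019,0.008,0.053,-0.205,0.364,1.0],[0.0,-0.019,0.008,0.053,-0.205,0.364,1.0],[0.0,-0.019,0.008,0.053,-0.205,0.364,1.0],[0.0,-0.019,0.008,0.053,-0.205,0.364,1.0]]

```text
t: 19.85
tcp_pos: [530.7, 114.2, 100.3]
tool_rot: [-3.141, -0.0, -0.065]
contact_force: [0.2, -1.0, -0.0]
grip_width: 85.9
finger_force: 0.0
```

```bash
python3 - <<'E'
from h import *; from sync import *
s=sync();print(s["joints"].round(2))
f=imaging.grab_frame("side");R=Ro.from_euler('xyz',s["tool_rot"]);P=s["tcp_pos"]
pts={d:[proj("side",P+R.apply([0,y,d])).round(0) for y in(-43,43)] for d in (-30,-10,9)}
print(pts)
c=pts[-10][0].astype(int);m=((pts[-10][0]+pts[-10][1])/2).astype(int)
x0,y0=max(m[0]-45,0),max(m[1]-45,0);cr=f[y0:y0+80,x0:x0+90].copy()
cr=cv2.resize(cr,None,fx=7,fy=7,interpolation=cv2.INTER_CUBIC);cr=(255*(cr/255.)**.6).astype(np.uint8)
for d,(a,b) in pts.items():
    for q in(a,b): cv2.circle(cr,tuple(int(v) for v in (q-[x0,y0])*7),3,{-30:(255,0,0),-10:(0,255,0),9:(255,255,0)}[d],-1)
cv2.imwrite("pics/c4.png",cr[:,:,::-1])
E
```

```text
[-0.65  0.44  0.4   2.   -0.25  0.74 -1.73]
{-30: [array([222., 262.]), array([253., 229.])], -10: [array([223., 268.]), array([253., 236.])], 9: [array([224., 273.]), array([254., 241.])]}
```

View pics/c4.png

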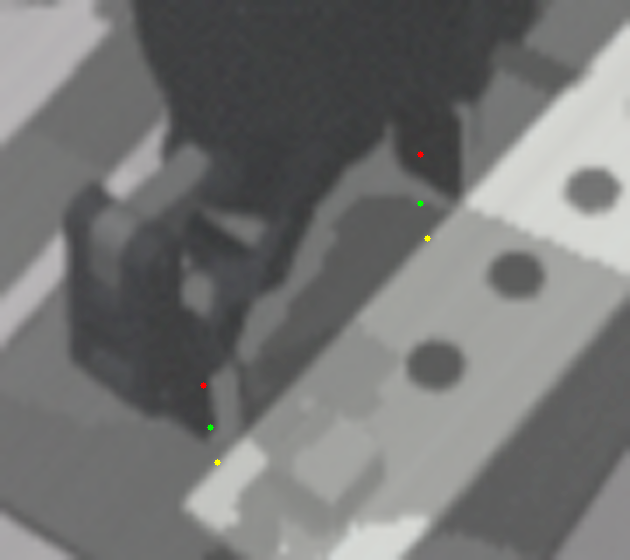

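The crop shows the open fingertips at roughly z≈110, well above the lug, which is at about (335,465) in the crop. That puts the real finger reach near the TCP, so I'll go down to TCP z≈26.

Emit:
servo_tool:
  motion:
    - [[0.0,0.0,0.0,0.0,0.0,0.099,1.0],[0.0,0.0,0.0,0.0,0.0,0.197,1.0],[0.0,0.0,0.0,0.0,0.001,0.296,1.0],[0.0,0.0,0.0,0.0,0.001,0.395,1.0],[0.0,0.0,0.0,0.0,0.001,0.493,1.0],[0.0,0.0,0.0,0.0,0.001,0.493,1.0]]

```text
t: 20.5
tcp_pos: [528.9, 114.7, 23.4]
tool_rot: [3.14, 0.004, -0.064]
contact_force: [-0.1, -0.5, -0.1]
grip_width: 85.2
finger_force: 0.0
```

Emit:
servo_tool:
  motion:
    - [[0,0,0,0,0,0,0],[0,0,0,0,0,0,-0.3],[0,0,0,0,0,0,-0.6],[0,0,0,0,0,0,-1],[0,0,0,0,0,0,-1],[0,0,0,0,0,0,-1],[0,0,0,0,0,0,-1]]

```text
t: 21.2
tcp_pos: [531.0, 115.5, 26.5]
tool_rot: [-3.14, -0.0, -0.064]
contact_force: [-2.3, -0.6, 5.2]
grip_width: 22.0
finger_force: 58.8
```

```bash
python3 - <<'E'
from sync import *
s=sync();p=s["tcp_pos"];b0=np.array([524.6,15.7,0]);b1=W([0,70,0]);D=Ro.from_euler('z',.023+.064)
t=b1+D.apply(p-b0);t[2]=p[2]+1.5;r0=s["tool_rot"];r1=(D*Ro.from_euler('xyz',r0)).as_euler('xyz');print(p,t)
path([(p+[0,0,1.5],r0),(t,r1)],mm=8,claw=-1,extra=2)
rows([(t-[0,0,1.5],r1,-1,3)])
E
```

```text
[530.96641379 115.45366209  26.5234778 ] [601.96485251 138.91104778  28.0234778 ]
8 [[[0.0, 0.0, 0.0, 0.0, 0.0, -0.01, -1.0], [0.0, 0.0, -0.003, 0.046, -0.019, -0.01, -1.0], [0.0, 0.0, -0.006, 0.092, -0.037, -0.01, -1.0], [0.0, 0.0, -0.008, 0.139, -0.056, -0.01, -1.0], [0.0, 0.0, -0.011, 0.185, -0.075, -0.01, -1.0], [0.0, 0.0, -0.014, 0.231, -0.093, -0.01, -1.0], [0.0, 0.0, -0.017, 0.277, -0.112, -0.01, -1.0], [0.0, 0.0, -0.019, 0.324, -0.131, -0.01, -1.0]]]
5 [[[0.0, 0.0, -0.003, 0.047, -0.015, 0.0, -1.0], [0.0, 0.0, -0.006, 0.094, -0.031, 0.0, -1.0], [0.0, 0.0, -0.009, 0.141, -0.047, 0.0, -1.0], [0.0, 0.0, -0.009, 0.141, -0.047, 0.0, -1.0], [0.0, 0.0, -0.009, 0.141, -0.047, 0.0, -1.0]]]
3 [[[0.0, 0.0, 0.0, 0.0, 0.0, 0.01, -1.0], [0.0, 0.0, 0.0, 0.0, 0.0, 0.01, -1.0], [0.0, 0.0, 0.0, 0.0, 0.0, 0.01, -1.0]]]
```

Emit:
servo_tool:
  motion:
    - [[0.0,0.0,0.0,0.0,0.0,-0.01,-1.0],[0.0,0.0,-0.003,0.046,-0.019,-0.01,-1.0],[0.0,0.0,-0.006,0.092,-0.037,-0.01,-1.0],[0.0,0.0,-0.008,0.139,-0.056,-0.01,-1.0],[0.0,0.0,-0.011,0.185,-0.075,-0.01,-1.0],[0.0,0.0,-0.014,0.231,-0.093,-0.01,-1.0],[0.0,0.0,-0.017,0.277,-0.112,-0.01,-1.0],[0.0,0.0,-0.019,0.324,-0.131,-0.01,-1.0]]

```text
t: 22.0
tcp_pos: [580.8, 131.8, 27.0]
tool_rot: [-3.141, 0.001, -0.004]
contact_force: [0.1, -0.3, -2.3]
grip_width: 21.4
finger_force: 58.9
```

Emit:
servo_tool:
  motion:
    - [[0.0,0.0,-0.003,0.047,-0.015,0.0,-1.0],[0.0,0.0,-0.006,0.094,-0.031,0.0,-1.0],[0.0,0.0,-0.009,0.141,-0.047,0.0,-1.0],[0.0,0.0,-0.009,0.141,-0.047,0.0,-1.0],[0.0,0.0,-0.009,0.141,-0.047,0.0,-1.0]]

```text
t: 22.5
tcp_pos: [601.7, 138.8, 27.2]
tool_rot: [-3.141, 0.0, 0.024]
contact_force: [1.3, 0.3, -1.7]
grip_width: 21.7
finger_force: 58.9
```

Emit:
servo_tool:
  motion:
    - [[0.0,0.0,0.0,0.0,0.0,0.01,-1.0],[0.0,0.0,0.0,0.0,0.0,0.01,-1.0],[0.0,0.0,0.0,0.0,0.0,0.01,-1.0]]

```text
t: 22.8
tcp_pos: [601.6, 138.7, 26.5]
tool_rot: [-3.141, 0.0, 0.024]
contact_force: [-1.5, -0.1, 5.1]
grip_width: 21.9
finger_force: 59.8
```

```bash
python3 - <<'E'
from h import *; from plan import *
s=imaging.grab_frame("side");t=imaging.grab_frame("top");cv2.imwrite("pics/s5.png",s[:,:,::-1]);cv2.imwrite("pics/t5.png",t[:,:,::-1])
P={"boss":proj("side",W([0,0,32])),"foot":proj("side",W([0,0,62.5])),"barL":[proj("side",W([x,y,20])).tolist() for x,y in((-30,200),(30,200),(-30,-60),(30,-60))]};print(P)
a=cv2.resize(s[170:290,170:330],None,fx=5,fy=5,interpolation=cv2.INTER_CUBIC)
cv2.imwrite("pics/c5.png",(255*(a/255.)**.6).astype(np.uint8)[:,:,::-1])
E
```

```text
{'boss': array([250.9, 209.1]), 'foot': array([250.7, 200.4]), 'barL': [[208.2, 285.7], [184.9, 271.2], [275.5, 200.9], [254.3, 190.9]]}
```

View pics/c5.png

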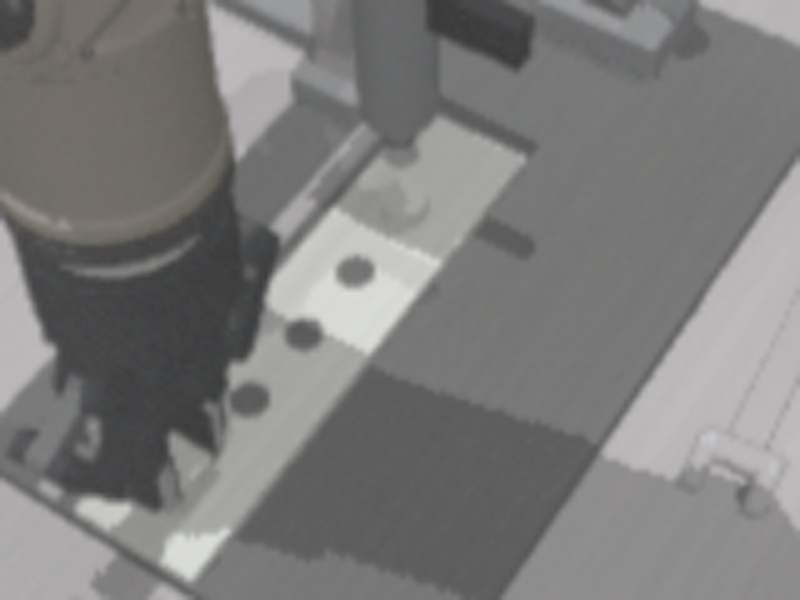

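The side crop shows the boss at (251,210), against (250.9,209.1) predicted, and the bar corners within 0.3 px of target. So the bar is placed correctly. Next I'll release it and go to the handle.

```bash
python3 - <<'E'
from sync import *
s=sync();p=s["tcp_pos"];r=s["tool_rot"];pi=np.pi
rh=[3.141,-.379,.023];a=Ro.from_euler('xyz',rh).apply([0,0,1]);G=np.array([560.2,-32,152.6])
print("open then"); path([(p+[0,0,95],r),([505,50,235],[pi,-.15,.023]),(G-65*a,rh)],mm=33,rad=.12,extra=3)
path([(G,rh)],mm=14,extra=3)
E
```

```text
open then
5 [[[0.0, 0.0, 0.0, 0.0, 0.0, -0.211, 1.0], [0.0, 0.0, 0.0, 0.0, 0.0, -0.422, 1.0], [0.0, 0.0, 0.0, 0.0, -0.001, -0.633, 1.0], [0.0, 0.008, 0.0, -0.11, 0.095, -0.759, 1.0], [0.0, 0.016, 0.0, -0.219, 0.191, -0.886, 1.0]]]
6 [[[0.0, 0.008, 0.0, -0.104, 0.096, -0.131, 1.0], [0.0, 0.016, 0.0, -0.207, 0.192, -0.263, 1.0], [0.0, 0.024, 0.0, -0.31, 0.288, -0.394, 1.0], [0.0, 0.032, 0.0, -0.413, 0.384, -0.526, 1.0], [0.0, 0.056, 0.0, -0.351, 0.569, -0.474, 1.0], [0.0, 0.08, 0.0, -0.288, 0.754, -0.422, 1.0]]]
4 [[[-0.001, 0.025, 0.0, 0.047, 0.185, 0.066, 1.0], [-0.001, 0.025, 0.0, 0.047, 0.185, 0.066, 1.0], [-0.001, 0.025, 0.0, 0.047, 0.185, 0.066, 1.0], [-0.001, 0.025, 0.0, 0.047, 0.185, 0.066, 1.0]]]
8 [[[0.0, 0.0, 0.0, 0.0, 0.0, 0.087, 1.0], [0.0, 0.0, 0.0, 0.0, 0.0, 0.173, 1.0], [0.0, 0.0, 0.0, 0.0, -0.001, 0.26, 1.0], [0.0, 0.0, 0.0, 0.0, -0.001, 0.347, 1.0], [0.0, 0.0, 0.0, -0.001, -0.001, 0.433, 1.0], [0.0, 0.0, 0.0, -0.001, -0.001, 0.433, 1.0], [0.0, 0.0, 0.0, -0.001, -0.001, 0.433, 1.0], [0.0, 0.0, 0.0, -0.001, -0.001, 0.433, 1.0]]]
```

Emit:
servo_tool:
  motion:
    - [[0,0,0,0,0,0,-0.3],[0,0,0,0,0,0,0],[0,0,0,0,0,0,0.3],[0,0,0,0,0,0,0.6],[0,0,0,0,0,0,1],[0,0,0,0,0,0,1]]

```text
t: 23.5
tcp_pos: [601.4, 138.6, 25.6]
tool_rot: [-3.141, 0.001, 0.024]
contact_force: [0.1, -0.1, 0.6]
grip_width: 85.5
finger_force: 0.0
```

Emit:
servo_tool:
  motion:
    - [[0.0,0.0,0.0,0.0,0.0,-0.211,1.0],[0.0,0.0,0.0,0.0,0.0,-0.422,1.0],[0.0,0.0,0.0,0.0,-0.001,-0.633,1.0],[0.0,0.008,0.0,-0.11,0.095,-0.759,1.0],[0.0,0.016,0.0,-0.219,0.191,-0.886,1.0]]

```text
t: 24.0
tcp_pos: [569.6, 109.1, 159.6]
tool_rot: [-3.141, -0.052, 0.024]
contact_force: [-0.2, -0.8, 0.4]
grip_width: 85.4
finger_force: 0.0
```

Emit:
servo_tool:
  motion:
    - [[0.0,0.008,0.0,-0.104,0.096,-0.131,1.0],[0.0,0.016,0.0,-0.207,0.192,-0.263,1.0],[0.0,0.024,0.0,-0.31,0.288,-0.394,1.0],[0.0,0.032,0.0,-0.413,0.384,-0.526,1.0],[0.0,0.056,0.0,-0.351,0.569,-0.474,1.0],[0.0,0.08,0.0,-0.288,0.754,-0.422,1.0]]

```text
t: 24.6
tcp_pos: [526.5, -5.3, 220.9]
tool_rot: [-3.14, -0.307, 0.025]
contact_force: [0.2, 0.5, -1.7]
grip_width: 85.3
finger_force: 0.0
```

Emit:
servo_tool:
  motion:
    - [[-0.001,0.025,0.0,0.047,0.185,0.066,1.0],[-0.001,0.025,0.0,0.047,0.185,0.066,1.0],[-0.001,0.025,0.0,0.047,0.185,0.066,1.0],[-0.001,0.025,0.0,0.047,0.185,0.066,1.0]]

```text
t: 25.0
tcp_pos: [536.6, -31.6, 212.7]
tool_rot: [3.139, -0.38, 0.025]
contact_force: [-0.0, -0.3, 0.0]
grip_width: 85.4
finger_force: 0.0
```

```bash
python3 - <<'E'
from sync import *; from h import *
s=sync()
rh=[3.141,-.379,.023];a=Ro.from_euler('xyz',rh).apply([0,0,1]);G=np.array([560.2,-32,152.6])
print(s["tcp_pos"],G-65*a,s["joints"].round(2))
path([(G,rh)],mm=13,extra=2)
f=imaging.grab_frame("side");cv2.imwrite("pics/s6.png",f[:,:,::-1])
# bar corner check
g=cv2.cvtColor(f,cv2.COLOR_RGB2GRAY)
for q in ([-30,-60,20],): print(proj("side",W(q)))
m=(g[195:300,195:290]>110).astype(np.uint8);
g5=cv2.cvtColor(cv2.imread("pics/s5.png"),cv2.COLOR_BGR2GRAY)
print("row200",[ (max(np.where(x[200,255:285]>75)[0],default=0)) for x in (g5,g)],[np.abs(g[196:206,262:285].astype(int)-g5[196:206,262:285]).max()])
print([ (v,(g[v,230:300]>85).nonzero()[0].max()+230,(g5[v,230:300]>85).nonzero()[0].max()+230) for v in (225,235)])
E
```

```text
[536.61281727 -31.61819362 212.67613853] [536.15602382 -32.51457631 212.98727035] [-0.57  0.08  0.53  2.21 -0.06  0.49 -1.54]
7 [[[0.0, 0.0, 0.0, 0.0, 0.001, 0.086, 1.0], [0.0, 0.0, 0.0, -0.001, 0.002, 0.172, 1.0], [0.0, 0.0, 0.0, -0.001, 0.003, 0.258, 1.0], [0.0, 0.0, 0.0, -0.002, 0.004, 0.344, 1.0], [0.0, 0.0, 0.001, -0.002, 0.005, 0.43, 1.0], [0.0, 0.0, 0.001, -0.002, 0.005, 0.43, 1.0], [0.0, 0.0, 0.001, -0.002, 0.005, 0.43, 1.0]]]
[275.5 200.9]
row200 [np.int64(19), np.int64(18)] [np.int64(11)]
[(225, np.int64(256), np.int64(256)), (235, np.int64(248), np.int64(248))]
```

```bash
python3 - <<'E'
from h import *; from plan import *
d=np.array([294,398.])-W([0,0,0])[:2];d=np.r_[d/np.linalg.norm(d),0]
for h in (5,8,11,14,42,45,48,51): print(h,"disc bottom front",proj("side",W([0,0,69-h])+8*d),"rim",proj("side",W([0,0,99-h])+18*d))
print("compressed f=0,4,8,12 at h=37+f",[ (f,(proj("side",W([0,0,32])+8*d)-proj("side",W([0,0,99-37-f])+18*d))[1].round(1)) for f in (0,4,8,12)])
for n in ("side0","s_up","s5","s6"):
    g=cv2.cvtColor(cv2.imread(f"pics/{n}.png"),cv2.COLOR_BGR2GRAY);print(n,[g[194:220,u].tolist() for u in (250,)])
E
```

```text
5 disc bottom front [250.7 202.7] rim [250.5 197.2]
8 disc bottom front [250.8 203.6] rim [250.6 198.1]
11 disc bottom front [250.8 204.5] rim [250.6 199.1]
14 disc bottom front [250.8 205.3] rim [250.6 200. ]
42 disc bottom front [251.1 213.2] rim [250.9 208.2]
45 disc bottom front [251.1 214. ] rim [250.9 209.1]
48 disc bottom front [251.1 214.8] rim [251.  209.9]
51 disc bottom front [251.1 215.6] rim [251.  210.8]
compressed f=0,4,8,12 at h=37+f [(0, np.float64(5.0)), (4, np.float64(3.9)), (8, np.float64(2.7)), (12, np.float64(1.6))]
side0 [[49, 48, 48, 48, 49, 48, 47, 49, 49, 48, 48, 48, 48, 48, 48, 47, 42, 49, 61, 64, 58, 42, 38, 35, 35, 35]]
s_up [[53, 52, 52, 53, 53, 49, 47, 61, 70, 71, 64, 47, 44, 45, 45, 45, 44, 46, 45, 44, 43, 45, 43, 44, 44, 45]]
s5 [[57, 56, 58, 58, 55, 57, 73, 78, 81, 97, 118, 121, 121, 116, 106, 103, 103, 105, 104, 102, 99, 100, 106, 124, 145, 179]]
s6 [[53, 53, 53, 53, 50, 53, 68, 72, 75, 89, 110, 113, 112, 108, 98, 97, 96, 98, 97, 95, 92, 92, 99, 115, 133, 167]]
```

Emit:
servo_tool:
  motion:
    - [[0.0,0.0,0.0,0.0,0.001,0.086,1.0],[0.0,0.0,0.0,-0.001,0.002,0.172,1.0],[0.0,0.0,0.0,-0.001,0.003,0.258,1.0],[0.0,0.0,0.0,-0.002,0.004,0.344,1.0],[0.0,0.0,0.001,-0.002,0.005,0.43,1.0],[0.0,0.0,0.001,-0.002,0.005,0.43,1.0],[0.0,0.0,0.001,-0.002,0.005,0.43,1.0]]

```text
t: 25.75
tcp_pos: [560.0, -32.3, 152.3]
tool_rot: [3.14, -0.379, 0.021]
contact_force: [0.0, -0.4, 0.7]
grip_width: 85.1
finger_force: 0.0
```

Emit:
servo_tool:
  motion:
    - [[0,0,0,0,0,0,0],[0,0,0,0,0,0,-0.5],[0,0,0,0,0,0,-1],[0,0,0,0,0,0,-1],[0,0,0,0,0,0,-1],[0,0,0,0,0,0,-1],[0,0,0,0,0,0,-1]]

```text
t: 26.45
tcp_pos: [559.6, -32.0, 152.3]
tool_rot: [3.141, -0.379, 0.021]
contact_force: [-3.8, 4.8, 4.6]
grip_width: 10.8
finger_force: 61.0
```

```bash
python3 - <<'E'
from sync import *
s=sync();r=[3.141,-.379,.022];p=s["tcp_pos"]
path([(p-[0,0,30],r)],mm=5,claw=-1,extra=1)
path([(p-[0,0,38.5],r)],mm=2,claw=-1,extra=3)
E
```

```text
7 [[[0.0, 0.0, 0.0, -0.012, 0.0, 0.031, -1.0], [0.0, 0.0, 0.0, -0.025, 0.0, 0.062, -1.0], [0.0, 0.0, 0.0, -0.037, 0.0, 0.093, -1.0], [0.0, 0.0, 0.0, -0.049, 0.0, 0.124, -1.0], [0.0, 0.0, 0.0, -0.062, 0.0, 0.155, -1.0], [0.0, 0.0, 0.0, -0.074, 0.0, 0.186, -1.0], [0.0, 0.0, 0.0, -0.074, 0.0, 0.186, -1.0]]]
8 [[[0.0, 0.0, 0.0, -0.004, 0.0, 0.01, -1.0], [0.0, 0.0, 0.0, -0.008, 0.0, 0.021, -1.0], [0.0, 0.0, 0.0, -0.013, 0.0, 0.031, -1.0], [0.0, 0.0, 0.0, -0.017, 0.0, 0.042, -1.0], [0.0, 0.0, 0.0, -0.021, 0.0, 0.052, -1.0], [0.0, 0.0, 0.0, -0.021, 0.0, 0.052, -1.0], [0.0, 0.0, 0.0, -0.021, 0.0, 0.052, -1.0], [0.0, 0.0, 0.0, -0.021, 0.0, 0.052, -1.0]]]
```

Emit:
servo_tool:
  motion:
    - [[0.0,0.0,0.0,-0.012,0.0,0.031,-1.0],[0.0,0.0,0.0,-0.025,0.0,0.062,-1.0],[0.0,0.0,0.0,-0.037,0.0,0.093,-1.0],[0.0,0.0,0.0,-0.049,0.0,0.124,-1.0],[0.0,0.0,0.0,-0.062,0.0,0.155,-1.0],[0.0,0.0,0.0,-0.074,0.0,0.186,-1.0],[0.0,0.0,0.0,-0.074,0.0,0.186,-1.0]]

```text
t: 27.15
tcp_pos: [559.6, -32.0, 121.7]
tool_rot: [3.141, -0.379, 0.021]
contact_force: [3.2, 5.2, -7.1]
grip_width: 10.5
finger_force: 59.4
```

Emit:
servo_tool:
  motion:
    - [[0.0,0.0,0.0,-0.004,0.0,0.01,-1.0],[0.0,0.0,0.0,-0.008,0.0,0.021,-1.0],[0.0,0.0,0.0,-0.013,0.0,0.031,-1.0],[0.0,0.0,0.0,-0.017,0.0,0.042,-1.0],[0.0,0.0,0.0,-0.021,0.0,0.052,-1.0],[0.0,0.0,0.0,-0.021,0.0,0.052,-1.0],[0.0,0.0,0.0,-0.021,0.0,0.052,-1.0],[0.0,0.0,0.0,-0.021,0.0,0.052,-1.0]]

```text
t: 27.95
tcp_pos: [559.6, -32.0, 114.0]
tool_rot: [3.141, -0.379, 0.021]
contact_force: [-3.4, 5.0, 5.4]
grip_width: 10.7
finger_force: 61.2
```

```bash
python3 - <<'E'
from h import *; from plan import *
f=imaging.grab_frame("side");cv2.imwrite("pics/s7.png",f[:,:,::-1])
g=cv2.cvtColor(f,cv2.COLOR_RGB2GRAY);print([g[200:220,u].tolist() for u in (249,250,251,252)])
d=np.array([294,398.])-W([0,0,0])[:2];d=np.r_[d/np.linalg.norm(d),0]
print("rim",[(h,proj("side",W([0,0,99-h])+18*d)[1]) for h in(41,45,49)],"disc bottom at boss",proj("side",W([0,0,32])+8*d),"boss front edge",proj("side",W([0,0,32])+11*d))
b=cv2.resize(f[150:240,200:300],None,fx=6,fy=6,interpolation=cv2.INTER_CUBIC);cv2.imwrite("pics/c7.png",(255*(b/255.)**.6).astype(np.uint8)[:,:,::-1])
E
```

```text
[[55, 56, 55, 55, 56, 55, 55, 55, 59, 68, 73, 79, 90, 93, 93, 92, 91, 101, 126, 160], [54, 56, 54, 55, 55, 54, 54, 55, 59, 66, 73, 79, 93, 97, 95, 93, 93, 98, 117, 155], [55, 55, 53, 55, 55, 54, 54, 53, 57, 65, 73, 79, 93, 93, 93, 91, 93, 98, 102, 127], [55, 54, 54, 54, 54, 53, 54, 55, 60, 68, 74, 86, 94, 92, 90, 93, 101, 111, 111, 120]]
rim [(41, np.float64(207.9)), (45, np.float64(209.1)), (49, np.float64(210.2))] disc bottom at boss [251.  211.8] boss front edge [251.1 212.8]
```

View pics/c7.png

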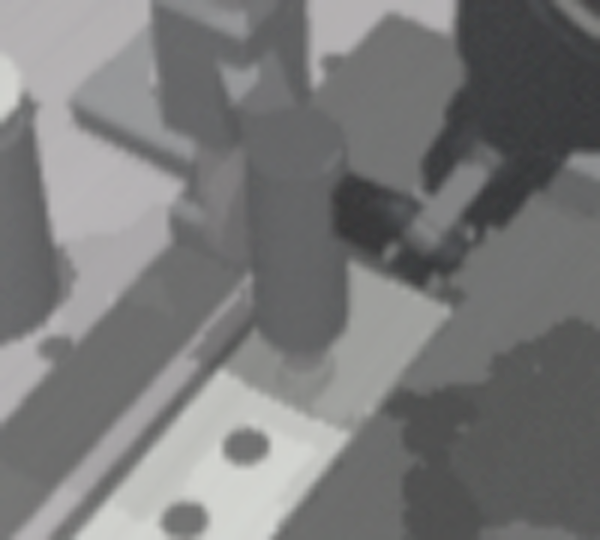

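```bash
python3 - <<'E'
from h import *; from plan import *
G={n:cv2.cvtColor(cv2.imread(f"pics/{n}.png"),cv2.COLOR_BGR2GRAY) for n in ("side0","s_up","s5","s6","s7")}
for n in G: print(n,"u260",G[n][160:200,259].tolist())
T={}
def match(a,b,x0,x1,y0,y1):
    t=G[a][y0:y1,x0:x1];best=None
    r=cv2.matchTemplate(G[b][y0-25:y1+25,x0-3:x1+3],t,cv2.TM_CCOEFF_NORMED);_,v,_,l=cv2.minMaxLoc(r)
    c=r[:,l[0]];k=l[1];d=(c[k-1]-c[k+1])/(2*(c[k-1]-2*c[k]+c[k+1])) if 0<k<len(c)-1 else 0
    return round(k+d-25,2),round(v,3)
for a,b in (("side0","s_up"),("side0","s5"),("side0","s7"),("s5","s7"),("s7","s5")):
    y=190 if a in("side0","s7") else 180
    print(a,b,"lower housing+tab",match(a,b,240,262,y-10,y+19),"rim",match(a,b,243,257,y+8,y+20))
d=np.array([294,398.])-W([0,0,0])[:2];d=np.r_[d/np.linalg.norm(d),0]
print("rim/tab px per h",[(h,proj("side",W([0,0,99-h])+18*d)[1],proj("side",W([-22,6,162-h]))[1],proj("side",W([-22,6,186-h]))[1]) for h in (6,11,39,42,45,48)])
E
```

```text
side0 u260 [59, 60, 61, 59, 61, 61, 61, 60, 61, 60, 62, 62, 62, 62, 62, 60, 61, 61, 60, 53, 28, 20, 21, 20, 21, 19, 21, 18, 19, 20, 20, 26, 40, 41, 41, 40, 40, 39, 42, 41]
s_up u260 [66, 66, 67, 67, 67, 65, 57, 34, 23, 22, 23, 22, 21, 22, 22, 22, 19, 22, 27, 44, 64, 67, 68, 68, 67, 68, 68, 67, 66, 60, 45, 44, 45, 45, 44, 43, 43, 44, 44, 44]
s5 u260 [72, 72, 72, 71, 68, 52, 30, 27, 27, 25, 24, 24, 25, 23, 22, 24, 25, 37, 62, 71, 73, 73, 74, 73, 73, 74, 74, 73, 73, 65, 50, 48, 53, 72, 106, 120, 122, 121, 122, 123]
s6 u260 [65, 67, 65, 66, 61, 47, 29, 24, 23, 24, 21, 23, 22, 24, 22, 20, 22, 34, 55, 66, 67, 67, 68, 68, 67, 69, 67, 68, 66, 59, 46, 45, 47, 66, 99, 111, 113, 111, 114, 113]
s7 u260 [68, 68, 67, 67, 67, 68, 68, 68, 69, 69, 69, 69, 69, 68, 69, 69, 68, 67, 60, 37, 24, 23, 24, 25, 21, 22, 22, 20, 22, 21, 26, 40, 48, 68, 99, 111, 112, 112, 112, 112]
side0 s_up lower housing+tab (np.float32(-13.01), 0.79) rim (np.float32(-16.23), 0.65)
side0 s5 lower housing+tab (np.float32(-14.78), 0.718) rim (np.float32(-21.42), 0.706)
side0 s7 lower housing+tab (np.float32(-2.02), 0.429) rim (np.float32(-5.99), 0.623)
s5 s7 lower housing+tab (np.float32(12.06), 0.771) rim (np.float32(10.63), 0.894)
s7 s5 lower housing+tab (np.float32(-11.87), 0.753) rim (np.float32(-11.34), 0.9)
rim/tab px per h [(6, np.float64(197.5), np.float64(176.5), np.float64(168.0)), (11, np.float64(199.1), np.float64(178.2), np.float64(169.8)), (39, np.float64(207.4), np.float64(187.6), np.float64(179.6)), (42, np.float64(208.2), np.float64(188.6), np.float64(180.6)), (45, np.float64(209.1), np.float64(189.6), np.float64(181.7)), (48, np.float64(209.9), np.float64(190.5), np.float64(182.7))]
```

The crop shows the foot disc resting on the boss under the housing. Tab-edge shifts match the arm's travel, so nothing slipped. That puts the head at about 44–45 mm and the foot at about 7 mm. I'll go 1.2 mm lower and then release.

```bash
python3 - <<'E'
from sync import *; from fk import *
s=sync();r=s["tool_rot"];p=s["tcp_pos"];a=Ro.from_euler('xyz',r).apply([0,0,1]);pi=np.pi
path([(p-[0,0,1.2],r)],mm=1,claw=-1,extra=2)
p=p-[0,0,1.2]
rows([(p,r,1,4),(p-25*a,r,1,2),(p-60*a,r,1,2)])
A=W([-110,-165,0]);A[2]=150;B=A.copy();B[2]=92;C=W([-8,-165,92])
w=[([490,-120,210],[pi,-.1,-.1]),(A,[pi,0,.023]),(B,[pi,0,.023])]
sim(s["joints"],[(p-60*a,r)]+w+[(C,[pi,0,.023])])
print(A,B,C)
path(w,mm=30,rad=.12,claw=-1,extra=3)
E
```

```text
4 [[[0.0, 0.0, 0.0, -0.001, 0.0, 0.004, -1.0], [0.0, 0.0, 0.0, -0.003, 0.0, 0.007, -1.0], [0.0, 0.0, 0.0, -0.003, 0.0, 0.007, -1.0], [0.0, 0.0, 0.0, -0.003, 0.0, 0.007, -1.0]]]
8 [[[0.0, 0.0, 0.0, 0.0, 0.0, 0.0, 1.0], [0.0, 0.0, 0.0, 0.0, 0.0, 0.0, 1.0], [0.0, 0.0, 0.0, 0.0, 0.0, 0.0, 1.0], [0.0, 0.0, 0.0, 0.0, 0.0, 0.0, 1.0], [0.0, 0.0, 0.0, 0.0, 0.0, -0.166, 1.0], [0.0, 0.0, 0.0, 0.0, 0.0, -0.166, 1.0], [0.0, 0.0, 0.0, 0.0, 0.0, -0.4, 1.0], [0.0, 0.0, 0.0, 0.0, 0.0, -0.4, 1.0]]]
[537. -32. 169.] [ 3.14 -0.38  0.02] [-0.53  0.17  0.51  2.25 -0.21  0.37 -1.4 ] err 0.0 0.0
[ 490 -120  210] [ 3.14 -0.1  -0.1 ] [-0.43  0.17  0.62  2.08 -0.15  0.83 -1.4 ] err 0.0 0.0
[ 500. -198.  150.] [3.14 0.   0.02] [-0.2   0.39  0.58  1.99 -0.28  0.85 -1.01] err 0.0 0.0
[ 500. -198.   92.] [3.14 0.   0.02] [-0.15  0.47  0.53  2.02 -0.35  0.73 -0.95] err 0.0 0.0
[ 602. -196.   92.] [3.14 0.   0.02] [-0.15  0.61  0.51  1.79 -0.38  0.84 -1.  ] err 0.0 0.0
[ 499.72375913 -198.48613637  150.        ] [ 499.72375913 -198.48613637   92.        ] [ 601.69678132 -196.1403432    92.        ]
6 [[[-0.002, -0.022, 0.009, -0.051, 0.144, -0.094, -1.0], [-0.005, -0.044, 0.019, -0.101, 0.289, -0.189, -1.0], [-0.007, -0.067, 0.028, -0.152, 0.433, -0.283, -1.0], [-0.009, -0.089, 0.038, -0.203, 0.577, -0.378, -1.0], [-0.007, -0.097, 0.028, -0.227, 0.708, -0.28, -1.0], [-0.004, -0.105, 0.019, -0.252, 0.839, -0.182, -1.0]]]
7 [[[0.0, -0.008, -0.01, 0.016, 0.13, 0.101, -1.0], [0.001, -0.016, -0.02, 0.033, 0.26, 0.202, -1.0], [0.001, -0.016, -0.02, 0.023, 0.26, 0.395, -1.0], [0.001, -0.016, -0.02, 0.014, 0.26, 0.588, -1.0], [0.001, -0.016, -0.02, 0.014, 0.26, 0.588, -1.0], [0.001, -0.016, -0.02, 0.014, 0.26, 0.588, -1.0], [0.001, -0.016, -0.02, 0.014, 0.26, 0.588, -1.0]]]
```

Emit:
servo_tool:
  motion:
    - [[0.0,0.0,0.0,-0.001,0.0,0.004,-1.0],[0.0,0.0,0.0,-0.003,0.0,0.007,-1.0],[0.0,0.0,0.0,-0.003,0.0,0.007,-1.0],[0.0,0.0,0.0,-0.003,0.0,0.007,-1.0]]

```text
t: 28.4
tcp_pos: [559.7, -32.0, 113.0]
tool_rot: [3.141, -0.379, 0.021]
contact_force: [-5.3, 4.7, 7.1]
grip_width: 10.5
finger_force: 61.7
```

Emit:
servo_tool:
  motion:
    - [[0.0,0.0,0.0,0.0,0.0,0.0,1.0],[0.0,0.0,0.0,0.0,0.0,0.0,1.0],[0.0,0.0,0.0,0.0,0.0,0.0,1.0],[0.0,0.0,0.0,0.0,0.0,0.0,1.0],[0.0,0.0,0.0,0.0,0.0,-0.166,1.0],[0.0,0.0,0.0,0.0,0.0,-0.166,1.0],[0.0,0.0,0.0,0.0,0.0,-0.4,1.0],[0.0,0.0,0.0,0.0,0.0,-0.4,1.0]]

```text
t: 29.2
tcp_pos: [538.3, -33.4, 170.6]
tool_rot: [3.141, -0.383, 0.02]
contact_force: [-0.1, 0.6, 1.2]
grip_width: 84.9
finger_force: 0.0
```

Emit:
servo_tool:
  motion:
    - [[-0.002,-0.022,0.009,-0.051,0.144,-0.094,-1.0],[-0.005,-0.044,0.019,-0.101,0.289,-0.189,-1.0],[-0.007,-0.067,0.028,-0.152,0.433,-0.283,-1.0],[-0.009,-0.089,0.038,-0.203,0.577,-0.378,-1.0],[-0.007,-0.097,0.028,-0.227,0.708,-0.28,-1.0],[-0.004,-0.105,0.019,-0.252,0.839,-0.182,-1.0]]

```text
t: 29.8
tcp_pos: [496.0, -160.5, 179.5]
tool_rot: [3.142, -0.051, -0.039]
contact_force: [0.3, 0.7, -0.4]
grip_width: 0.2
finger_force: 0.0
```

Emit:
servo_tool:
  motion:
    - [[0.0,-0.008,-0.01,0.016,0.13,0.101,-1.0],[0.001,-0.016,-0.02,0.033,0.26,0.202,-1.0],[0.001,-0.016,-0.02,0.023,0.26,0.395,-1.0],[0.001,-0.016,-0.02,0.014,0.26,0.588,-1.0],[0.001,-0.016,-0.02,0.014,0.26,0.588,-1.0],[0.001,-0.016,-0.02,0.014,0.26,0.588,-1.0],[0.001,-0.016,-0.02,0.014,0.26,0.588,-1.0]]

```text
t: 30.5
tcp_pos: [500.5, -199.7, 93.0]
tool_rot: [-3.141, -0.001, 0.022]
contact_force: [-0.7, -0.5, 0.6]
grip_width: 0.3
finger_force: 0.0
```

```bash
python3 - <<'E'
from sync import *; from h import *
s=sync();f=imaging.grab_frame("side");cv2.imwrite("pics/s8.png",f[:,:,::-1])
g=cv2.cvtColor(f,cv2.COLOR_RGB2GRAY);print([g[200:220,u].tolist() for u in (249,251)],g[172:196,259].tolist())
r=[np.pi,0,.023];C=W([-10,-165,92])
path([(C,r)],mm=12,claw=-1,extra=2)
E
```

```text
[[54, 52, 53, 52, 53, 52, 53, 54, 54, 61, 69, 76, 87, 89, 90, 90, 88, 97, 122, 152], [53, 53, 51, 52, 52, 52, 53, 52, 55, 62, 70, 77, 90, 91, 90, 89, 89, 94, 99, 121]] [67, 66, 67, 67, 67, 65, 60, 35, 26, 23, 24, 25, 20, 21, 20, 22, 22, 22, 25, 39, 45, 65, 95, 107]
8 [[[0.0, 0.0, 0.0, 0.074, -0.001, 0.001, -1.0], [0.0, 0.0, 0.0, 0.147, -0.002, 0.002, -1.0], [0.0, 0.0, 0.0, 0.221, -0.003, 0.002, -1.0], [0.0, 0.0, 0.0, 0.294, -0.004, 0.003, -1.0], [0.0, 0.0, 0.0, 0.368, -0.005, 0.004, -1.0], [0.0, 0.0, 0.0, 0.441, -0.006, 0.005, -1.0], [0.0, 0.0, 0.0, 0.515, -0.007, 0.006, -1.0], [0.0, 0.0, 0.0, 0.588, -0.008, 0.007, -1.0]]]
3 [[[0.0, 0.0, 0.0, 0.074, -0.001, 0.0, -1.0], [0.0, 0.0, 0.0, 0.074, -0.001, 0.0, -1.0], [0.0, 0.0, 0.0, 0.074, -0.001, 0.0, -1.0]]]
```

Emit:
servo_tool:
  motion:
    - [[0.0,0.0,0.0,0.074,-0.001,0.001,-1.0],[0.0,0.0,0.0,0.147,-0.002,0.002,-1.0],[0.0,0.0,0.0,0.221,-0.003,0.002,-1.0],[0.0,0.0,0.0,0.294,-0.004,0.003,-1.0],[0.0,0.0,0.0,0.368,-0.005,0.004,-1.0],[0.0,0.0,0.0,0.441,-0.006,0.005,-1.0],[0.0,0.0,0.0,0.515,-0.007,0.006,-1.0]]

```text
t: 31.25
tcp_pos: [577.8, -196.6, 90.8]
tool_rot: [-3.141, 0.001, 0.022]
contact_force: [-0.9, -1.1, 0.4]
grip_width: -0.1
finger_force: 0.5
```

Emit:
servo_tool:
  motion:
    - [[0,0,0,0.04,0,0,-1],[0,0,0,0.074,0,0,-1],[0,0,0,0.074,0,0,-1]]

```text
t: 31.55
tcp_pos: [588.5, -196.3, 90.8]
tool_rot: [-3.141, 0.001, 0.022]
contact_force: [0.2, -0.3, 1.1]
grip_width: 0.1
finger_force: 0.0
```

```bash
python3 - <<'E'
from h import *; from plan import *
f=imaging.grab_frame("side");cv2.imwrite("pics/s9.png",f[:,:,::-1])
for k in (0,.5,.8,1.0): print(k,proj("side",W([-20+80*np.sin(k-.5),-165,34+80*np.cos(k-.5)])))
g=cv2.cvtColor(f,cv2.COLOR_RGB2GRAY);print(g[120:170:3,270:320:3])
E
```

```text
0 [310.  153.5]
0.5 [295.8 144.5]
0.8 [286.9 142.2]
1.0 [281.5 142.1]
[[ 99  70 131 138 138 136  34  57  34  27  29  29  29  29 108 138 136]
 [ 74  50 128 136 135 137  48  65  31  26  27  27  27  30 135 137 137]
 [ 51  65 133 134 136 137  74  57  28  28  27  27  28  51 136 138 136]
 [ 65 131 130 133 121 110  69  41  26  29  28  27  29 125 137 137 137]
 [129 129 130 132  36  70  67  47  37  28  27  28 108 137 136 137 138]
 [130 131 132 133  49  48  36  30  27  27  27  27 133 137 135 139 137]
 [131 125 120 133 129  28  27  26  26  27  26  96 136 134 138 137 137]
 [134 100  81 131 101  23  25  26  26  26  37 129 134 137 135 136 137]
 [134 133 132 133  97  23  22  31  26  27  62 127 135 135 135 135 134]
 [134 133 135 132 132  79  32  41  26  31  55 131 135 133 133 132 136]
 [134 135 134 133 132 134  72  61  36  35  69 133 122 133 132 135 134]
 [122 134 133 133 134 133  79  78 131 118 120  67  43  91 133 134 132]
 [ 66  68 100 133 134 132 100  73  91  86  86  85  83  85  95 131 131]
 [ 65  65  65  48  60  74  60  71  84  86  86  85  86  87  85  93 132]
 [ 66  66  66  48  57  54  54  70  47  69  84  86  88  86  85  86 117]
 [ 66  66  66  67  88  54  53  62  55  44  61  75  83  85  87  85  86]
 [ 64  63  64  91  90  86  36  36  44  41  65  68  68  75  85  87  86]]
```

Emit:
servo_tool:
  motion:
    - [[0,0,0,0.04,0,0,-1],[0,0,0,0.075,0,0,-1],[0,0,0,0.075,0,0,-1]]

```text
t: 31.9
tcp_pos: [600.0, -196.0, 91.0]
tool_rot: [-3.141, 0.0, 0.022]
contact_force: [0.8, 0.4, 0.3]
grip_width: 0.3
finger_force: 0.0
```

Emit:
servo_tool:
  motion:
    - [[0,0,0,0.03,0,0,-1],[0,0,0,0.03,0,0,-1]]

```text
t: 32.1
tcp_pos: [604.2, -196.0, 91.0]
tool_rot: [-3.141, 0.0, 0.022]
contact_force: [-0.1, 0.1, -0.1]
grip_width: 0.1
finger_force: 0.0
```

Emit:
servo_tool:
  motion:
    - [[0,0,0,-0.3,0,0,-1],[0,0,0,-0.6,0,0,-1],[0,0,0,-0.75,0,-0.3,-1],[0,0,0,-0.9,0,-0.6,-1],[0,0,0,-0.95,0,-0.9,-1],[0,0,0,-0.95,0,-0.9,-1]]

```text
t: 32.7
tcp_pos: [463.4, -201.3, 231.8]
tool_rot: [3.142, -0.01, 0.02]
contact_force: [1.5, -0.7, -0.3]
grip_width: -0.1
finger_force: 0.0
```

```bash
python3 - <<'E'
from h import *; from plan import *
for n in ("side","top"):
    f=imaging.grab_frame(n);g=cv2.cvtColor(f,cv2.COLOR_RGB2GRAY);cv2.imwrite(f"pics/{n}10.png",f[:,:,::-1])
    for k in (0,.8,.9,1.0): print(n,k,proj(n,W([-20+80*np.sin(k-.5),-165,34+80*np.cos(k-.5)])))
    p=proj(n,W([18,-165,104])).astype(int);y,x=p[1]-14,p[0]-20
    m=(g[y:y+28,x:x+40]<36).astype(np.uint8);k,l,st,c=cv2.connectedComponentsWithStats(m);print([(st[i,4],(c[i]+[x,y]).round(1)) for i in range(1,k) if st[i,4]>8])
    if n=="side": print(g[205:216,251].tolist(),g[172:196,259].tolist(),np.abs(g[196:206,262:285].astype(int)-cv2.cvtColor(cv2.imread("pics/s8.png"),cv2.COLOR_BGR2GRAY)[196:206,262:285]).max())
E
```

```text
side 0 [310.  153.5]
side 0.8 [286.9 142.2]
side 0.9 [284.2 142. ]
side 1.0 [281.5 142.1]
[(np.int32(50), array([281.5, 142.6]))]
[50, 50, 50, 52, 59, 67, 74, 86, 87, 86, 85] [65, 65, 63, 64, 64, 62, 57, 33, 21, 24, 23, 21, 21, 19, 20, 20, 20, 20, 25, 37, 45, 62, 92, 103] 24
top 0 [338.9 207.5]
top 0.8 [338.  179.8]
top 0.9 [337.6 176.8]
top 1.0 [337.1 174. ]
[(np.int32(69), array([337.1, 174.9]))]
```

```bash
python3 -c "
from station import arm
print(arm.finish_job())"
```

```text
the job is handed in; nothing more can be done
None
```

I handed the job in at about 33 s. The boss sits under the foot to well within 6 mm, the foot is pushed up an estimated 8 mm (my readings ranged from about 5 to 10), the lock is fully over at about 1.0 rad, and the arm is clear of everything; no pass or fail was reported back.

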